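# Make up the fold-mirror and beam-splitter kits

## Robot

A 7-joint arm with a two-finger parallel gripper is mounted at the origin on a cart in front of the work surface, level with it; the furniture and walls round the work are solid. World frame = base frame: x ahead of the robot, y to its left, z up, the work surface at z = 0. Lengths are in m, angles in rad, forces in N, time in s.
With the tool pointing down it reaches from about 0.425 to 0.825 m from the base axis. Payload 3.6 kg.
Tool frame: the origin (TCP) lies on the centre line of the jaws, within the pads' length; the fingertips stand manip.tcp_to_tips ahead of it and the grasp point (between the pads) lies 3 mm ahead of it (manip.tcp_to_tips is the distance from the TCP to the fingertips, in m); z points along the fingers, y is the direction in which the jaws open and shut (so a half turn about z gives the same grasp; the last joint's range is limited). The gripper opens to 85 mm and grips with 20 to 120 N. Pads are 22 mm wide; open, the fingers measure 114 mm over their backs; the gripper's body (76 mm by 85 mm) begins 54 mm behind the grasp point. The pads swing forward as they close: fully open they stand 13 mm farther back than shut.
Start: joints at [1.105, 0.615, -0.013, 1.423, 0.008, 1.103, -0.04], TCP at [0.277, -0.588, 0.253] pointing down, gripper open.
Joint ranges: [-3.12, 3.12], [-0.3, 2.06], [-1.34, 1.32], [0.26, 2.42], [-1.36, 4.5], [0.01, 1.98], [-2.84, 2.84]. Speed limits (rad/s): [2.79, 2.79, 3.14, 3.14, 3.14, 3.14, 3.14].

## Interface

Orientations are given as a unit quaternion [x, y, z, w].
In Python, from cell import manip, cams gives the robot as it stands. The module is installed in compiled form; this text tells all that it offers.
- The arm moves only by the shell command python3 -m inch 'ROWS'. ROWS is JSON, one flat list of numbers, 5 for each row, row after row: the opening, from -1 (shut) to 1 (fully open), then the shift along the tool's x, y, z in m, then the turn about the tool's z in rad. In form: [jaw, x, y, z, yaw, jaw, x, y, z, yaw, ...]. A call has 1 to 5 rows; each row shifts and turns the commanded pose from where the row before left it, along the tool's axes as they then stand; what a row does not reach is not made up. A row lasts 1/8 s, in which the tool goes at most 62.5 mm and 10.7 degrees, less where a joint would pass 70% of its speed; a pose out of reach is approached as far as the arm can. A call is refused whole if a number of a shift passes 0.0625 or a number of a turn 0.188, either way. A call with a gripper value outside its range is refused whole. The fingers move at their own pace and stop on an object; the grip force is fixed at half the most. Time passes only in rows, so rows that do not move let the fingers close. It gives the time, the measured TCP pose, the force and the opening at its end, in the units of the state.
- manip.observe(): the state, without advancing time (a new reading comes with each control period).
- cams.snapshot(name): name is "side" or "top"; returns a dict with "pixels" (480x640x3 uint8, blue, green, red), "range_z" (480x640 float32, m along the optical axis (not along the pixel's ray), 0 where there is no reading), "mtx" (3x3 intrinsics, pixels), "k1" (the pictures are not rectified: a ray, as slopes to the right and down, at radius r is drawn at 1 + k1 r^2 times it, then the intrinsics apply), "position" and "orientation" of the camera in the world. Camera axes: x right, y down, z forward; pixel columns grow to the right and rows downward; lengths in m; the calibration is good to about 2 mm. A picture is of the moment at which its call begins.
- manip.finish_job(): hands the job in, once; it reports no verdict.
The state is a dict: "time_s": time; "q": joint angles; "dq": joint speeds; "tau": joint torques, N m; "tcp_pos": TCP position; "eef_rot": TCP orientation; "force": force on the tool from outside, world axes, zero at the start; "wrist_torque": the same for the moment, N m; "finger_gap": finger opening in m.
Only numpy, scipy, OpenCV 4.12 (cv2) and the standard library are available. Lean on these libraries where they do the work, as an engineer would, in place of code of your own. Each camera call takes 0.05 s, during which the arm holds its last target.

## Task

Make up the two optics kits from the stock on the table: the blue tray gets the mirror mount and the clamp fork that will hold its pedestal down, the orange tray gets the beam-splitter cube, its post holder and the long post. Seat every part in its own cut-out in the foam, down on the coloured floor, the fork lying flat and the others standing upright, and leave the lens mount and the short post standing where they are.

Things in the scene. Friction and masses are not known exactly. Their poses are not given: they have to be found in the camera images.
- blue_tray: Blue kit tray, fixed, 90 (x) x 168 (y) x 27 mm. Origin under its middle on the table, z up. Charcoal foam, top at z 26. Blue-floored cut-outs (mm, tray frame): round, for the mirror mount's pedestal, 52 wide, 12 deep (floor z 14), at x 0, y -47; oblong, for the fork, 50 (x) x 84 (y), 4 deep (floor z 22), at x 0, y 31: the fork stands 4 proud, so the fingertips stay above the foam.
- orange_tray: Orange kit tray, fixed, 90 (x) x 168 (y) x 27 mm. Origin under its middle on the table, z up. Charcoal foam, top at z 26. Orange-floored cut-outs (mm, tray frame), all at x 0: square, for the cube, 50 x 50, 5 deep (floor z 21), at y -48; oblong, for the post holder's foot, 66 (x) x 46 (y), 10 deep (floor z 16), at y 10; small round, for the long post, 30 wide, 14 deep (floor z 12), at y 58.
- mirror_mount_center (a point): Mirror mount, loose, 70 mm tall, 140 g: black square head with a round mirror facing its -x, on a pale steel pedestal 32 mm across (lowest 30 mm). Point on the pedestal's axis, 35 mm above its underside, z up. Head: top 40 mm; 40 mm wide along y (sides to grip); along x from -12 to +9 mm of the axis. May seat at any turn about the vertical.
- clamp_fork_center (a point): Slotted clamping fork, loose, lying flat (all stock stands on a fixed blue-grey mat 2 mm thick), bare grey metal: 33 mm along x, 67 mm along y (its length), 8 mm thick, 45 g. Point at its middle, half-way up (4 mm). Grip across x. Fits its cut-out either way round, its length along the tray's y.
- cage_cube_center (a point): Beam-splitter cube, loose, black with brass-coloured rings round its ports: 32 mm between grip faces along x and along y, 33 mm tall, 130 g. Point at its centre, 16.5 mm above its underside; z up. Fits with its sides along the tray's.
- post_holder_center (a point): Post holder, loose, black, 60 mm tall, 120 g: upright round column 24 mm across (a thumb screw sticks out along -y) on a slotted foot 30 mm along x, 50 mm along y, 8 mm thick. Point on the column's axis, 30 mm above its underside; z up. In the tray the foot's length (its y) lies along the tray's x, either way round.
- long_post_center (a point): Long post, loose: plain steel rod standing on end, 12.6 mm across, 75 mm tall, 73 g; the taller of the two plain posts. Point on its axis, half-way up (37.5 mm); z up.
- lens_mount_center (a point): Lens in a black ring on a pale steel pedestal, loose, 32 mm across, 66 mm tall. In neither kit: it stays. Point on its axis, half-way up (33 mm).
- short_post_center (a point): Short post, loose: plain steel rod standing on end, 12.6 mm across, 30 mm tall. In neither kit: it stays. Point on its axis, half-way up (15 mm).

How it is judged:
By the outcome, as a careful person would: the job done as asked, in the order asked, and still so for the second after the job is handed in, with the robot touching nothing.
It also fails if it takes over 96 s, if anything falls off the work surface, if the arm or the gripper's body presses on something with over 40 N, if the wrist force passes 120 N, or if a joint passes its speed limit or range.

## Working session

There is one attempt and no reset: what is moved stays moved. The work goes in short steps, Python scripts to look and compute and a shell command to move; the robot and the scene stay as the last step left them, time stands still between calls to the robot, and variables do not carry over. Pictures are saved under pics/ and viewed, and the job is handed in when it is done.

```bash
mkdir -p pics; ls
cat > h.py <<'E'
import numpy as np,cv2
from cell import manip,cams
from scipy.spatial.transform import Rotation as R
E
python3 - <<'E'
from h import *
s=manip.observe(); print(s, manip.tcp_to_tips)
for n in ("top","side"):
    d=cams.snapshot(n); cv2.imwrite(f"pics/{n}0.png",d["pixels"]); np.savez(f"{n}0.npz",**d)
    print(n,d["mtx"],d["k1"],d["position"],d["orientation"])
E
```

```text
pics
{'time_s': 0.0, 'q': array([ 1.10448882,  0.6159025 , -0.01264567,  1.42491364,  0.008128  ,
        1.10339978, -0.04040849]), 'dq': array([-0.00080457,  0.00011824,  0.00109184, -0.00127242,  0.00139534,
        0.00139004, -0.00207822]), 'tau': array([ 3.10180594e-04, -4.69213951e+01,  2.59109633e-01, -1.71034205e+01,
        9.90951725e-03,  9.74135968e-03, -1.51513797e-05]), 'tcp_pos': array([ 0.2764599 , -0.58748776,  0.25214396]), 'eef_rot': array([ 9.75907309e-01,  2.18181733e-01, -3.02811213e-04, -1.25018683e-03]), 'force': array([ 0.68163093,  0.27342858, -0.2313513 ]), 'wrist_torque': array([ 0.03193312, -0.01083046, -0.01012418]), 'finger_gap': 0.08488189058604242} 0.022
top [[441.66059162   0.         313.82142414]
 [  0.         441.66059162 237.50640516]
 [  0.           0.           1.        ]] -0.042893147477859155 [ 0.43151036 -0.00780848  0.91406765] [-0.70139135  0.71152049 -0.0299851   0.02982713]
side [[568.95504824   0.         326.42123683]
 [  0.         568.95504824 234.70265839]
 [  0.           0.           1.        ]] -0.12380346974498133 [0.32651318 0.74514867 0.38781818] [-0.11044655  0.8260503  -0.54895501  0.06395981]
```

View pics/top0.png

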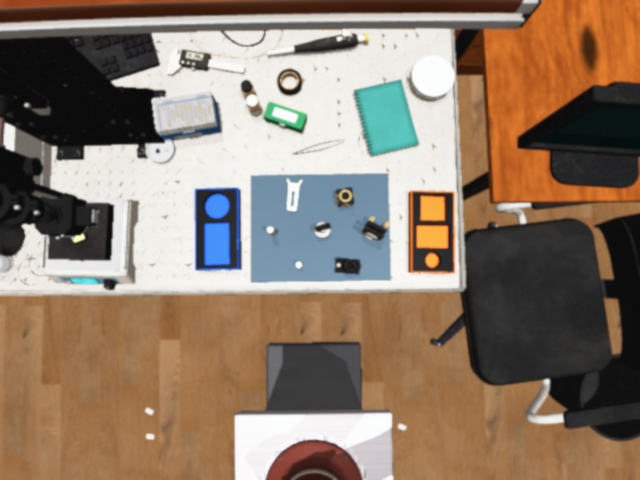

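View pics/side0.png

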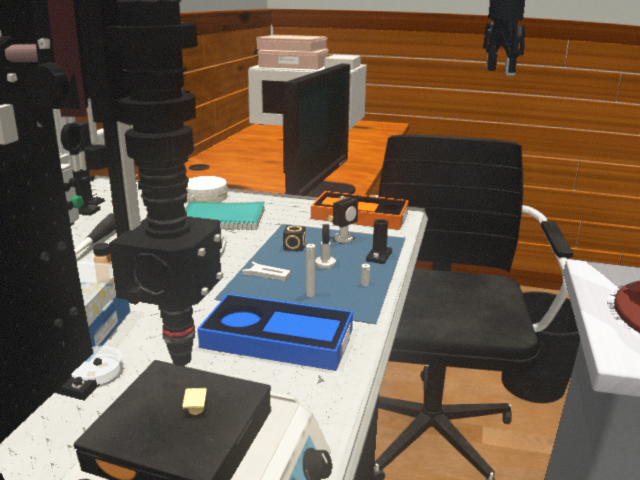

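```bash
cat >> h.py <<'E'
def load(f): return dict(np.load(f))
def ray(d,uv):
    uv=np.asarray(uv,float).reshape(-1,2); K=d["mtx"]
    m=(uv-[K[0,2],K[1,2]])/[K[0,0],K[1,1]]
    s=m.copy()
    for _ in range(20): s=m/(1+d["k1"]*(s**2).sum(1,keepdims=True))
    r=np.c_[s,np.ones(len(s))]
    return R.from_quat(d["orientation"]).apply(r)
def onz(d,uv,z):
    r=ray(d,uv); p=d["position"]; t=(z-p[2])/r[:,2]; return p+t[:,None]*r
def cloud(d):
    v,u=np.mgrid[0:480,0:640]; r=ray(d,np.c_[u.ravel(),v.ravel()])
    return (d["position"]+r*d["range_z"].reshape(-1,1)).reshape(480,640,3)
def proj(d,P):
    c=R.from_quat(d["orientation"]).inv().apply(np.atleast_2d(P)-d["position"]); s=c[:,:2]/c[:,2:]
    s=s*(1+d["k1"]*(s**2).sum(1,keepdims=True)); K=d["mtx"]
    return s*[K[0,0],K[1,1]]+[K[0,2],K[1,2]]
E
python3 - <<'E'
from h import *
t=load("top0.npz"); s=load("side0.npz")
c=t["pixels"][165:290,185:465]; cv2.imwrite("pics/topc.png",cv2.resize(c,None,fx=2.85,fy=2.85,interpolation=cv2.INTER_CUBIC))
c=s["pixels"][180:370,195:435]; cv2.imwrite("pics/sidec.png",cv2.resize(c,None,fx=3,fy=3,interpolation=cv2.INTER_CUBIC))
C=cloud(t)
for n,(u,v) in dict(table=(150,250),mat=(310,195),mat2=(330,270),btray=(200,229),fork=(292,200),lp=(270,230),sp=(298,265),lens=(322,230),mm=(374,230),ph=(347,265),cube=(345,197)).items(): print(n,C[v,u].round(4))
hsv=cv2.cvtColor(t["pixels"],cv2.COLOR_BGR2HSV)
for nm,lo,hi,zs in (("blue",(105,150,120),(120,255,255),0),("orange",(5,180,150),(20,255,255),0)):
    m=cv2.inRange(hsv,lo,hi); m[:180]=0;m[280:]=0;m[:,:190]=0;m[:,460:]=0
    n,l,st,ce=cv2.connectedComponentsWithStats(m)
    for i in range(1,n):
        if st[i,4]>60:
            p=np.argwhere(l==i)[:,::-1]
            print(nm,st[i],ce[i],cv2.minAreaRect(p.astype(np.float32)),onz(t,ce[i],0.018).round(4))
E
```

```text
table [ 0.4879  0.334  -0.0018]
mat [ 0.5981 -0.0019  0.0022]
mat2 [ 0.4412 -0.041   0.0009]
btray [0.5277 0.2227 0.0232]
fork [0.5878 0.0358 0.0039]
lp [0.5184 0.0751 0.0737]
sp [0.4519 0.024  0.026 ]
lens [ 0.5203 -0.025   0.0407]
mm [ 0.5158 -0.1242  0.0715]
ph [ 0.4506 -0.0748  0.021 ]
cube [ 0.5869 -0.0725  0.0358]
blue [224 189  16  80 281] [237.07829181 231.20996441] ((237.2678985595703, 229.52804565429688), (14.679713249206543, 80.05636596679688), 8.637131690979004) [[0.5227 0.1479 0.018 ]]
blue [205 193  25  26 516] [216.88178295 205.79263566] ((217.0, 205.5), (25.0, 24.0), 90.0) [[0.5757 0.1896 0.018 ]]
blue [ 204  222   27   44 1121] [216.56289028 243.65566459] ((217.0, 243.5), (43.0, 26.0), 90.0) [[0.4978 0.1898 0.018 ]]
orange [410 192   3  79 236] [411.00423729 231.16525424] ((411.0, 231.0), (78.0, 2.0), 90.0) [[ 0.5177 -0.2072  0.018 ]]
orange [420 196  25  25 620] [431.98225806 208.01935484] ((432.0, 208.0), (24.0, 24.0), 90.0) [[ 0.5648 -0.2521  0.018 ]]
orange [416 225  33  24 770] [432.06753247 236.31948052] ((432.0, 236.5), (23.0, 32.0), 90.0) [[ 0.5065 -0.2501  0.018 ]]
orange [425 253  14  15 165] [431.66666667 259.92121212] ((431.50006103515625, 260.0000305175781), (13.435029029846191, 13.435027122497559), 45.0) [[ 0.4583 -0.2475  0.018 ]]
```

```bash
sleep 1; ls pics
```

```text
side0.png
sidec.png
top0.png
topc.png
```

View pics/topc.png

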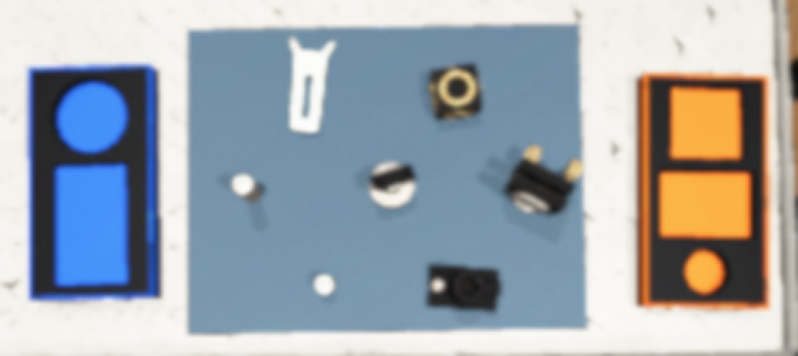

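View pics/sidec.png

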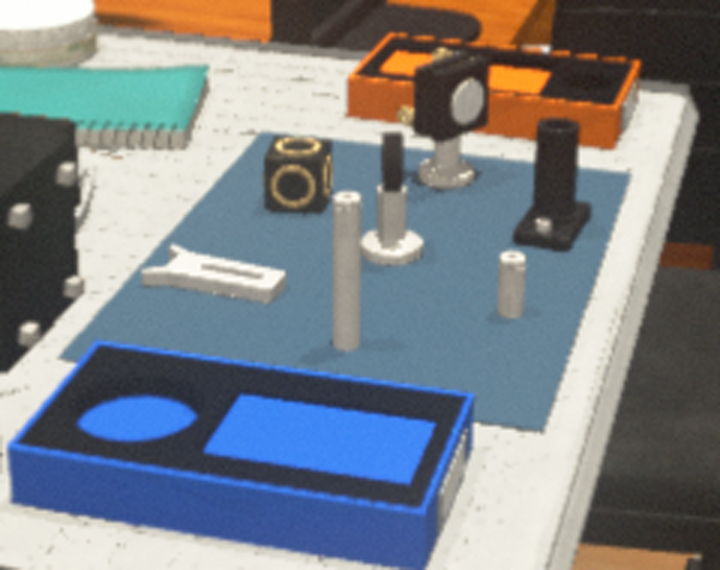

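```bash
cat > m.py <<'E'
from h import *
import sys
def top_obj(t,C,c,zlo,zhi,r=0.04):
    m=(np.hypot(C[...,0]-c[0],C[...,1]-c[1])<r)&(C[...,2]>zlo)&(C[...,2]<zhi)
    P=C[m]; rc=cv2.minAreaRect((P[:,:2]*1000).astype(np.float32))
    return len(P),P.mean(0).round(4),[np.round(x,1) for x in rc]
E
python3 - <<'E'
from m import *
t=load("top0.npz"); s=load("side0.npz"); C=cloud(t); S=cloud(s)
for n,c,lo,hi in (("mmhead",(.516,-.124),.055,.08),("cube",(.587,-.0725),.028,.045),("hold",(.45,-.075),.05,.07),("foot",(.45,-.075),.006,.02),("lp",(.518,.075),.05,.09),("sp",(.452,.024),.02,.04),("lens",(.52,-.025),.03,.08),("fork",(.588,.036),.006,.015)):
    print(n,top_obj(t,C,c,lo,hi)); print("   side",top_obj(s,S,c,lo,hi) if ((np.hypot(S[...,0]-c[0],S[...,1]-c[1])<.04)&(S[...,2]>lo)&(S[...,2]<hi)).any() else None)
np.set_printoptions(linewidth=200)
print((C[190:204,338:354,2]*1000).round().astype(int))
print((C[218:245,362:390,2]*1000).round().astype(int))
print((C[256:275,332:362,2]*1000).round().astype(int))
# fork by colour
hsv=cv2.cvtColor(t["pixels"],cv2.COLOR_BGR2HSV); m=cv2.inRange(hsv,(0,0,165),(180,60,255)); m[:178]=0;m[212:]=0;m[:,:280]=0;m[:,305:]=0
p=np.argwhere(m)[:,::-1].astype(np.float64); w=onz(t,p,.010)
print("fork",w.mean(0),cv2.minAreaRect((w[:,:2]*1000).astype(np.float32)))
for r in np.unique(p[:,1]):
    q=p[p[:,1]==r]; a=onz(t,[[q[:,0].min()-.5,r],[q[:,0].max()+.5,r]],.01); print(a[0,0].round(4),a[:,1].round(4))
E
```

```text
mmhead (293, array([ 0.5177, -0.1277,  0.0695]), [array([ 522.4, -128.4]), array([40.2, 37.3]), np.float64(63.4)])
   side (395, array([ 0.5151, -0.1185,  0.0673]), [array([ 517.8, -124.4]), array([45.1, 35.6]), np.float64(77.8)])
cube (266, array([ 0.5897, -0.0717,  0.0341]), [array([590.2, -72. ]), array([34.2, 33.8]), np.float64(11.6)])
   side (246, array([ 0.5864, -0.064 ,  0.0349]), [array([587.7, -69.5]), array([33.7, 36.9]), np.float64(4.4)])
hold (106, array([ 0.449 , -0.0802,  0.0587]), [array([449.6, -80.9]), array([33.6, 19.3]), np.float64(89.2)])
   side (180, array([ 0.4471, -0.069 ,  0.0593]), [array([447.7, -72.4]), array([20.8, 24.9]), np.float64(11.6)])
foot (223, array([ 0.4496, -0.071 ,  0.0109]), [array([449.2, -80.5]), array([60.1, 29.9]), np.float64(84.6)])
   side (279, array([ 0.4462, -0.0613,  0.0122]), [array([454.6, -70.7]), array([49.8, 52.5]), np.float64(3.9)])
lp (46, array([0.5189, 0.0756, 0.0734]), [array([519.5,  76.2]), array([12.6, 10.9]), np.float64(45.4)])
   side (215, array([0.517 , 0.0814, 0.0667]), [array([517.8,  79.6]), array([13. , 12.7]),
[... 7276 characters left out ...]
[0.0486 0.0112]
0.6248 [0.0486 0.0133]
0.6226 [0.0466 0.0133]
0.6205 [0.0466 0.0154]
0.6184 [0.0466 0.0175]
0.6163 [0.0466 0.0176]
0.6142 [0.0466 0.0176]
0.6121 [0.0467 0.0176]
0.61 [0.0467 0.0176]
0.6079 [0.0467 0.0197]
0.6058 [0.0467 0.0198]
0.6037 [0.0467 0.0198]
0.6016 [0.0468 0.0198]
0.5995 [0.0468 0.0198]
0.5974 [0.0489 0.0198]
0.5953 [0.0489 0.0199]
0.5932 [0.0489 0.0199]
0.5911 [0.0489 0.0199]
0.589 [0.0489 0.022 ]
0.5869 [0.049 0.022]
0.5849 [0.049  0.0221]
0.5828 [0.049  0.0221]
0.5807 [0.049  0.0221]
0.5786 [0.049  0.0221]
0.5765 [0.049  0.0222]
0.5744 [0.0491 0.0222]
0.5723 [0.0491 0.0243]
0.5702 [0.0491 0.0243]
0.5681 [0.0491 0.0243]
0.5661 [0.0491 0.0243]
0.5639 [0.0471 0.0264]
```

Run:
```python
from m import *
t=load("top0.npz"); s=load("side0.npz"); C=cloud(t); S=cloud(s)
def sel(C,c,lo,hi,r): 
    m=(np.hypot(C[...,0]-c[0],C[...,1]-c[1])<r)&(C[...,2]>lo)&(C[...,2]<hi); return C[m]
P=sel(C,(.518,-.127),.045,.08,.035)
for nm,PP in (("top",P),("side",sel(S,(.518,-.127),.045,.08,.035))):
  for yaw in (-28,-31,-34):
    a=np.radians(yaw); ex=np.array([np.cos(a),np.sin(a)]); ey=np.array([-ex[1],ex[0]])
    x=PP[:,:2]@ex; y=PP[:,:2]@ey
    k=x<x.min()+.018
    lim=np.percentile(y[k],[1,99]); lx=np.histogram(x,bins=np.arange(x.min(),x.max()+.004,.004))
    c=(lim.mean())*ey
    print(nm,yaw,"y range",lim,(lim[1]-lim[0]),"x",x.min(),lx[0], "span left/right x:", [ (x[(y>b)&(y<b+.008)].min()*1000).round(1) for b in lim[0]+np.arange(0,.04,.008)])
for n,c,lo,hi,r in (("cube",(.589,-.072),.031,.04,.03),("col",(.449,-.075),.057,.07,.0165),("lp",(.519,.076),.070,.085,.012)):
    P=sel(C,c,lo,hi,r); print(n,len(P),P.mean(0).round(4),cv2.minAreaRect((P[:,:2]*1000).astype(np.float32)))
    P=sel(S,c,lo,hi,r+.005); print(' s',n,len(P),P.mean(0).round(4),cv2.minAreaRect((P[:,:2]*1000).astype(np.float32)))
for n,c,w in (("rnd",(.576,.19),.014),("obl",(.498,.19),.022),("sq",(.565,-.252),.021),("foot",(.5065,-.25),.016),("post",(.458,-.2475),.012)):
    for d,nm in ((t,"top"),(s,"side")):
        hsv=cv2.cvtColor(d["pixels"],cv2.COLOR_BGR2HSV)
        m=cv2.inRange(hsv,(105,150,150),(120,255,255))|cv2.inRange(hsv,(5,180,150),(20,255,255))
        n2,l,st,ce=cv2.connectedComponentsWithStats(m); uv=proj(d,[*c,w])[0].round().astype(int); i=l[uv[1],uv[0]]
        if i==0: print(n,nm,"none",uv);continue
        p=np.argwhere(l==i)[:,::-1]; W=onz(d,p,w); rc=cv2.minAreaRect((W[:,:2]*1000).astype(np.float32)); print(n,nm,len(p),W.mean(0).round(4),np.round(rc[0],1),np.round(rc[1],1),round(rc[2],1), W[:,:2].min(0).round(4),W[:,:2].max(0).round(4))
```

```text
top -28 y range [0.11205955 0.15127416] 0.039214608071365606 x 0.5029611426051713 [66 42 41 47 44 45  7 11 13  4] span left/right x: [np.float64(504.9), np.float64(503.0), np.float64(503.4), np.float64(503.5), np.float64(505.9)]
top -31 y range [0.13931582 0.17825328] 0.03893745181273145 x 0.49540624644939046 [65 46 38 46 47 42  6 11 12  7] span left/right x: [np.float64(496.6), np.float64(495.6), np.float64(495.8), np.float64(495.4), np.float64(497.4)]
top -34 y range [0.16536375 0.20435493] 0.03899118411881969 x 0.48589202971726364 [52 53 41 29 59 44  9 12 10 11] span left/right x: [np.float64(488.2), np.float64(486.9), np.float64(486.7), np.float64(485.9), np.float64(487.5)]
side -28 y range [0.11316194 0.15362683] 0.040464886987673435 x 0.4990828075108391 [138 156  49  19  76  50  21   8   8   7] span left/right x: [np.float64(501.8), np.float64(499.7), np.float64(499.1), np.float64(499.3), np.float64(500.9)]
side -31 y range [0.13935263 0.18035548] 0.04100284158931855 x 0.4912544807554239 [135 167  44  19  75  56  14   5  10   6   1] span left/right x: [np.float64(494.8), np.flo
[... 1386 characters left out ...]
 0.1 [0.4544 0.1636] [0.54   0.2148]
obl side 1475 [0.4972 0.1859 0.022 ] [497.7 185.2] [84.3 47.2] 0.6 [0.4554 0.1614] [0.5399 0.2091]
sq top 620 [ 0.5644 -0.2513  0.021 ] [ 564.5 -251.4] [49.6 50.6] 88.0 [ 0.5394 -0.277 ] [ 0.5895 -0.2259]
sq side none [335 203]
foot top 770 [ 0.5067 -0.2507  0.016 ] [ 506.3 -250.6] [66.7 47.3] 89.1 [ 0.4823 -0.2842] [ 0.5304 -0.2169]
foot side 678 [ 0.4782 -0.2266  0.016 ] [ 478.1 -247.6] [ 94.  153.7] 0.9 [ 0.4301 -0.3251] [ 0.5257 -0.1714]
post top 165 [ 0.4585 -0.2491  0.012 ] [ 458.4 -248.8] [27.3 27.9] 43.4 [ 0.444  -0.2624] [ 0.4728 -0.2353]
post side 678 [ 0.4799 -0.237   0.012 ] [ 479.7 -258.2] [ 95.1 155.4] 0.9 [ 0.4312 -0.3366] [ 0.5279 -0.1812]
```

Run:
```python
from m import *
t=load("top0.npz"); C=cloud(t)
for x0 in np.arange(.2,.9,.1):
    print(round(x0,1),[ (round(y0,1), (lambda q: round(float(np.percentile(q,99)),2) if len(q) else None)(C[(C[...,0]>x0)&(C[...,0]<x0+.1)&(C[...,1]>y0)&(C[...,1]<y0+.1)&(C[...,2]<.85)][:,2])) for y0 in np.arange(-.7,.4,.1)])
```

```text
0.2 [(np.float64(-0.7), -0.38), (np.float64(-0.6), -0.38), (np.float64(-0.5), -0.38), (np.float64(-0.4), -0.87), (np.float64(-0.3), -0.87), (np.float64(-0.2), -0.87), (np.float64(-0.1), -0.87), (np.float64(-0.0), -0.87), (np.float64(0.1), -0.87), (np.float64(0.2), -0.87), (np.float64(0.3), -0.87)]
0.3 [(np.float64(-0.7), -0.38), (np.float64(-0.6), -0.38), (np.float64(-0.5), -0.38), (np.float64(-0.4), -0.01), (np.float64(-0.3), -0.01), (np.float64(-0.2), -0.01), (np.float64(-0.1), -0.01), (np.float64(-0.0), -0.01), (np.float64(0.1), -0.01), (np.float64(0.2), -0.01), (np.float64(0.3), -0.01)]
0.4 [(np.float64(-0.7), -0.38), (np.float64(-0.6), -0.38), (np.float64(-0.5), -0.38), (np.float64(-0.4), 0.01), (np.float64(-0.3), 0.03), (np.float64(-0.2), 0.01), (np.float64(-0.1), 0.06), (np.float64(-0.0), 0.03), (np.float64(0.1), 0.03), (np.float64(0.2), 0.03), (np.float64(0.3), 0.09)]
0.5 [(np.float64(-0.7), -0.13), (np.float64(-0.6), -0.18), (np.float64(-0.5), -0.23), (np.float64(-0.4), 0.01), (np.float64(-0.3), 0.03), (np.float64(-0.2), 0.68), (np.float64(-0.1), 0.68), (np.float64(-0.0), 0.
[... 248 characters left out ...]
float64(-0.1), 0.03), (np.float64(-0.0), 0.01), (np.float64(0.1), 0.03), (np.float64(0.2), 0.03), (np.float64(0.3), 0.41)]
0.7 [(np.float64(-0.7), 0.14), (np.float64(-0.6), 0.21), (np.float64(-0.5), 0.21), (np.float64(-0.4), 0.01), (np.float64(-0.3), 0.03), (np.float64(-0.2), 0.02), (np.float64(-0.1), 0.01), (np.float64(-0.0), 0.03), (np.float64(0.1), 0.07), (np.float64(0.2), 0.07), (np.float64(0.3), 0.43)]
0.8 [(np.float64(-0.7), -0.13), (np.float64(-0.6), -0.12), (np.float64(-0.5), -0.12), (np.float64(-0.4), 0.03), (np.float64(-0.3), 0.04), (np.float64(-0.2), 0.02), (np.float64(-0.1), 0.0), (np.float64(-0.0), 0.02), (np.float64(0.1), 0.06), (np.float64(0.2), 0.02), (np.float64(0.3), 0.06)]
```

```bash
cat > plan.py <<'E'
from h import *
import sys
# usage: plan.py x y z thetadeg(or k) [n]
s=manip.observe(); p=s["tcp_pos"]; Rm=R.from_quat(s["eef_rot"]).as_matrix()
th=np.arctan2(Rm[1,0],Rm[0,0]); g=np.array([float(a) for a in sys.argv[1:4]])
T=th if sys.argv[4]=="k" else np.radians(float(sys.argv[4]))
yaw=-(T-th); yaw=(yaw+np.pi)%(2*np.pi)-np.pi
d=g-p; n=int(sys.argv[5]) if len(sys.argv)>5 else max(1,int(np.ceil(max(np.linalg.norm(d)/.06,abs(yaw)/.18))))
print("t",round(s["time_s"],2),"pos",p.round(4),"th",np.degrees(th).round(2),"gap",round(s["finger_gap"],4),"F",s["force"].round(1),"tilt",Rm[2,2].round(5),"q",s["q"].round(2),"n",n)
a=th
for i in range(n):
    D=d/n; ex=np.array([np.cos(a),np.sin(a)]); ey=np.array([np.sin(a),-np.cos(a)])
    print([round(float(D[:2]@ex),4),round(float(D[:2]@ey),4),round(float(-D[2]),4),round(float(yaw/n),4)])
    a-=yaw/n
E
python3 plan.py .514 -.123 .20 -31
```

```text
t 0.1 pos [ 0.2765 -0.5876  0.2522] th 25.2 gap 0.0857 F [ 0.3 -0.1 -1. ] tilt -1.0 q [ 1.1   0.62 -0.01  1.42  0.01  1.1  -0.04] n 9
[0.0459, -0.0355, 0.0058, 0.109]
[0.0417, -0.0402, 0.0058, 0.109]
[0.0371, -0.0445, 0.0058, 0.109]
[0.032, -0.0483, 0.0058, 0.109]
[0.0266, -0.0515, 0.0058, 0.109]
[0.0208, -0.0541, 0.0058, 0.109]
[0.0148, -0.056, 0.0058, 0.109]
[0.0086, -0.0573, 0.0058, 0.109]
[0.0024, -0.0579, 0.0058, 0.109]
```

```bash
python3 -m inch '[1,0.046,-0.0355,0.006,0.109, 1,0.042,-0.04,0.006,0.109, 1,0.037,-0.0445,0.006,0.109, 1,0.032,-0.048,0.006,0.109, 1,0.0266,-0.0515,0.006,0.109]'; python3 plan.py .514 -.123 .20 -31
```

```text
time_s: 0.72
tcp_pos: [0.4096, -0.3286, 0.2229]
eef_rot: [0.999, -0.054, -0.0, -0.0]
force: [0.9, 0.8, -0.2]
finger_gap: 0.0852
t 0.72 pos [ 0.4096 -0.3286  0.2229] th -6.24 gap 0.0852 F [ 0.9  0.8 -0.2] tilt -1.0 q [ 0.56  0.46  0.11  1.83 -0.07  0.86 -0.98] n 4
[0.0204, -0.0539, 0.0057, 0.108]
[0.0144, -0.0558, 0.0057, 0.108]
[0.0083, -0.057, 0.0057, 0.108]
[0.0021, -0.0576, 0.0057, 0.108]
```

```bash
python3 -m inch '[0.5,0.0204,-0.054,0.03,0.108, 0.5,0.0144,-0.056,0.03,0.108, 0.5,0.0083,-0.057,0.01,0.108, 0.5,0.002,-0.0575,0,0.108, 0.5,0,0,0,0]'; python3 plan.py .514 -.123 .07 -31
python3 - <<'E'
from h import *
for n in ("side","top"):
    d=cams.snapshot(n); np.savez(f"{n}1.npz",**d); 
    q=proj(d,[.514,-.123,.08])[0].astype(int); x,y=q
    c=d["pixels"][max(0,y-110):y+90,max(0,x-130):x+130]; cv2.imwrite(f"pics/{n}1.png",cv2.resize(c,None,fx=2.9,fy=2.9,interpolation=cv2.INTER_CUBIC)); print(n,q)
E
```

```text
time_s: 1.35
tcp_pos: [0.5129, -0.1209, 0.1548]
eef_rot: [0.966, -0.259, -0.001, -0.002]
force: [-0.5, -1.3, 0.6]
finger_gap: 0.0641
t 1.35 pos [ 0.5129 -0.1209  0.1548] th -30.06 gap 0.0641 F [-0.5 -1.3  0.6] tilt -0.99999 q [ 0.05  0.56  0.22  1.9  -0.18  0.7  -1.72] n 2
[0.001, 0.0006, 0.0424, 0.0082]
[0.001, 0.0006, 0.0424, 0.0082]
side [346 197]
top [374 230]
```

```bash
sleep 1
```

```text
(no output)
```

View pics/side1.png

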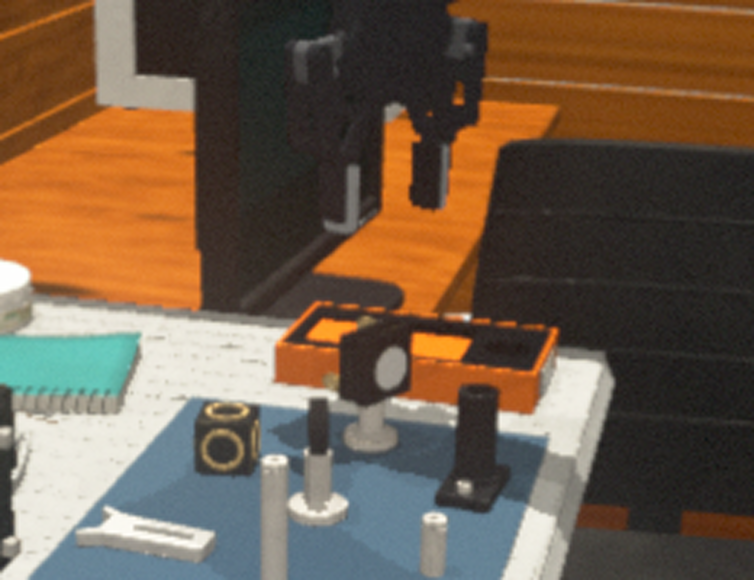

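View pics/top1.png

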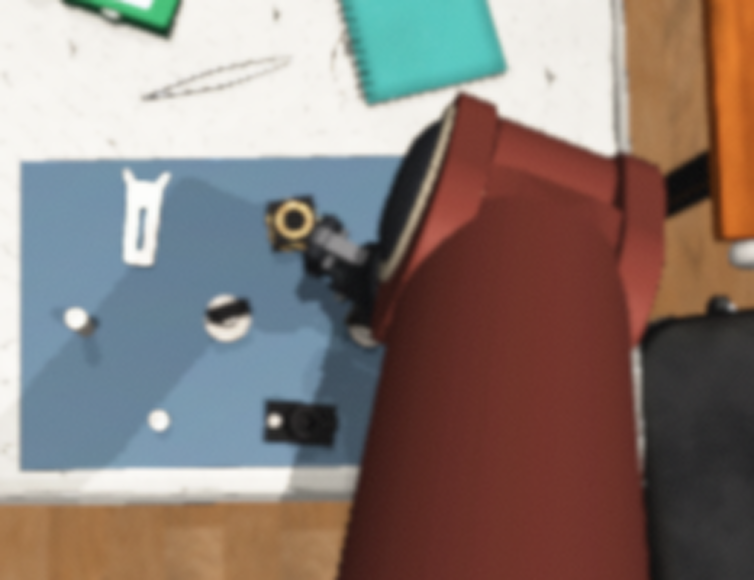

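Run:
```python
from m import *
s=load("side1.npz"); C=cloud(s)
p=np.array([.5129,-.1209])
m=(np.hypot(C[...,0]-p[0],C[...,1]-p[1])<.06)&(C[...,2]>.09)&(C[...,2]<.3)
P=C[m]; a=np.radians(-30); ey=np.array([np.sin(a),-np.cos(a)]); ex=np.array([np.cos(a),np.sin(a)])
y=(P[:,:2]-p)@ey; x=(P[:,:2]-p)@ex
for lo,hi in ((-.06,-.02),(.02,.06)):
    k=(y>lo)&(y<hi); print(k.sum(),np.sort(P[k,2])[[0,3,8,15]].round(4)); kk=k&(P[:,2]<.17); print(y[kk].min(),y[kk].max(),x[kk].min(),x[kk].max())
```

```text
2111 [0.142  0.1424 0.1433 0.144 ]
-0.04733165151317406 -0.030483725002489998 -0.013339851796828303 0.008451516561190362
985 [0.1414 0.1425 0.1433 0.1443]
0.02847694919647252 0.04768973675580537 -0.016329710476580456 0.011557410345469574
```

```bash
python3 -m inch '[0.4,0.001,0.001,0.04,0.008, 0.4,0.001,0,0.04,0.008, 0.4,0,0,0.017,0, 0.4,0,0,0,0]'; python3 plan.py .514 -.123 .058 -31
```

```text
time_s: 1.95
tcp_pos: [0.51, -0.1322, 0.0576]
eef_rot: [0.962, -0.275, -0.002, 0.0]
force: [-0.3, -0.3, 0.4]
finger_gap: 0.0599
t 1.95 pos [ 0.51   -0.1322  0.0576] th -31.88 gap 0.0599 F [-0.3 -0.3  0.4] tilt -0.99999 q [ 0.1   0.72  0.17  1.96 -0.24  0.48 -1.69] n 1
[-0.0014, -0.0099, -0.0004, -0.0154]
```

```bash
python3 -m inch '[0.4,-0.0015,-0.01,0,-0.015, 0.4,0,0,0,0]'; python3 plan.py .514 -.123 .058 -31
```

```text
time_s: 2.2
tcp_pos: [0.5168, -0.1202, 0.0598]
eef_rot: [0.964, -0.265, 0.001, -0.001]
force: [-0.4, -0.3, -0.5]
finger_gap: 0.0599
t 2.2 pos [ 0.5168 -0.1202  0.0598] th -30.73 gap 0.0599 F [-0.4 -0.3 -0.5] tilt -1.0 q [ 0.08  0.71  0.17  1.96 -0.24  0.49 -1.69] n 1
[-0.001, 0.0039, 0.0018, 0.0046]
```

```bash
python3 -m inch '[0.4,0,0,0,0]'; python3 -m inch '[0.4,0,0,0,0,0.4,0,0,0,0]'; python3 plan.py .514 -.123 .058 -31
```

```text
time_s: 2.33
tcp_pos: [0.5161, -0.121, 0.0595]
eef_rot: [0.964, -0.266, 0.001, -0.0]
force: [0.4, -0.9, 0.7]
finger_gap: 0.0598
time_s: 2.58
tcp_pos: [0.5157, -0.1211, 0.0589]
eef_rot: [0.964, -0.266, 0.0, 0.0]
force: [0.1, -0.2, -0.3]
finger_gap: 0.0601
t 2.58 pos [ 0.5157 -0.1211  0.0589] th -30.84 gap 0.0601 F [ 0.1 -0.2 -0.3] tilt -1.0 q [ 0.08  0.72  0.17  1.96 -0.24  0.49 -1.69] n 1
[-0.0005, 0.0025, 0.0009, 0.0028]
```

```bash
python3 -m inch '[0.4,0,0.0025,0.001,0.003, -1,0,0,0,0, -1,0,0,0,0, -1,0,0,0,0, -1,0,0,0,0]'; python3 plan.py .514 -.123 .12 -31
```

```text
time_s: 3.2
tcp_pos: [0.5144, -0.1235, 0.0578]
eef_rot: [0.964, -0.267, 0.0, 0.0]
force: [-0.7, -1.3, 0.5]
finger_gap: 0.0392
t 3.2 pos [ 0.5144 -0.1235  0.0578] th -31.02 gap 0.0392 F [-0.7 -1.3  0.5] tilt -1.0 q [ 0.09  0.72  0.17  1.96 -0.24  0.48 -1.69] n 2
[-0.0003, -0.0001, -0.0311, -0.0002]
[-0.0003, -0.0001, -0.0311, -0.0002]
```

```bash
python3 -m inch '[-1,0,0,-0.03,0, -1,0,0,-0.05,0, -1,0,0,-0.022,0]'; python3 plan.py .576 .1895 .16 0 7
```

```text
time_s: 3.58
tcp_pos: [0.5153, -0.1231, 0.1618]
eef_rot: [0.964, -0.267, 0.002, -0.0]
force: [0.2, 0.2, -2.3]
finger_gap: 0.039
t 3.58 pos [ 0.5153 -0.1231  0.1618] th -30.99 gap 0.039 F [ 0.2  0.2 -2.3] tilt -0.99999 q [ 0.04  0.55  0.23  1.89 -0.19  0.72 -1.73] n 7
[-0.0156, -0.0427, 0.0003, -0.0773]
[-0.0122, -0.0438, 0.0003, -0.0773]
[-0.0088, -0.0446, 0.0003, -0.0773]
[-0.0053, -0.0452, 0.0003, -0.0773]
[-0.0018, -0.0455, 0.0003, -0.0773]
[0.0017, -0.0455, 0.0003, -0.0773]
[0.0052, -0.0452, 0.0003, -0.0773]
```

```bash
python3 -m inch '[-1,-0.0156,-0.043,0,-0.0773, -1,-0.0122,-0.044,0,-0.0773, -1,-0.009,-0.0446,0,-0.0773, -1,-0.005,-0.045,0,-0.0773, -1,-0.002,-0.0455,0,-0.0773]';python3 -m inch '[-1,0.0017,-0.0455,0,-0.0773, -1,0.005,-0.045,0,-0.0773, -1,0,0,0,0, -1,0,0,0,0]'; python3 plan.py .576 .1895 .072 0
```

```text
time_s: 4.2
tcp_pos: [0.5575, 0.1021, 0.1591]
eef_rot: [0.997, -0.076, -0.001, 0.0]
force: [0.2, 0.2, -0.6]
finger_gap: 0.0395
time_s: 4.7
tcp_pos: [0.5743, 0.1889, 0.1589]
eef_rot: [1.0, -0.0, -0.001, 0.001]
force: [0.6, -0.5, -1.8]
finger_gap: 0.0395
t 4.7 pos [0.5743 0.1889 0.1589] th -0.01 gap 0.0395 F [ 0.6 -0.5 -1.8] tilt -1.0 q [-0.42  0.65  0.1   1.67 -0.08  0.83 -1.85] n 2
[0.0008, -0.0003, 0.0435, -0.0001]
[0.0008, -0.0003, 0.0435, -0.0001]
```

```bash
python3 -m inch '[-1,0.001,0,0.04,0, -1,0.001,0,0.03,0, -1,0,0,0,0]'
cat > pic.py <<'E'
from h import *
import sys
n,name,x,y,z,hw=sys.argv[1],sys.argv[2],*map(float,sys.argv[3:7])
d=cams.snapshot(n); np.savez(f"{name}.npz",**d); u,v=proj(d,[x,y,z])[0].astype(int); w=int(hw); h=int(w*.75)
c=d["pixels"][max(0,v-h):v+h,max(0,u-w):u+w]; f=min(800/c.shape[1],600/c.shape[0]); cv2.imwrite(f"pics/{name}.png",cv2.resize(c,None,fx=f*.98,fy=f*.98,interpolation=cv2.INTER_CUBIC)); print(max(0,u-w),max(0,v-h),f*.98)
E
python3 pic.py side s2 .56 .19 .05 120;python3 plan.py .576 .1895 .071 0
```

```text
time_s: 5.08
tcp_pos: [0.5751, 0.1868, 0.0874]
eef_rot: [1.0, -0.001, -0.003, 0.002]
force: [-0.4, -0.8, -1.0]
finger_gap: 0.039
130 209 3.2666666666666666
t 5.12 pos [0.5766 0.1876 0.0891] th -0.14 gap 0.0392 F [ 0.3  0.6 -0.8] tilt -1.0 q [-0.41  0.74  0.09  1.72 -0.1   0.69 -1.84] n 1
[-0.0006, -0.0019, 0.0181, -0.0025]
```

View pics/s2.png

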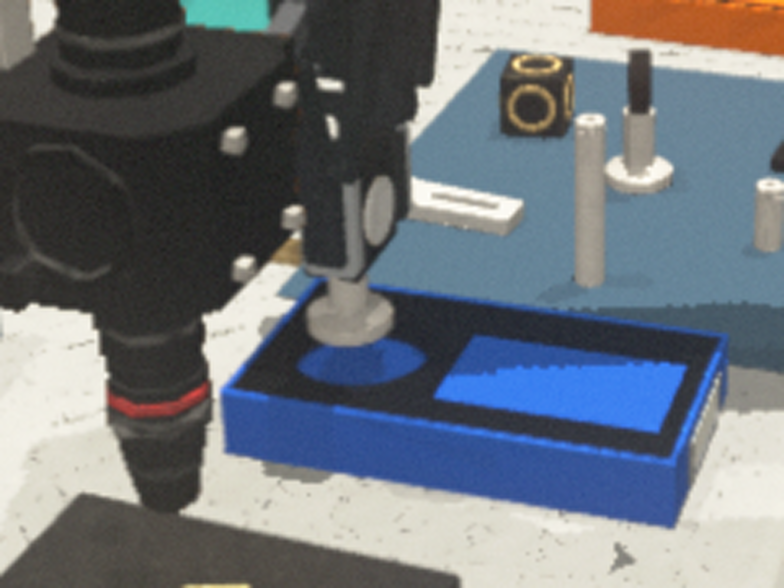

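```bash
python3 -m inch '[-1,-0.002,-0.0015,0.012,0, -1,0,0,0.004,0, -1,0,0,0.002,0, -1,0,0,0,0]'; python3 plan.py .575 .1895 .070 0
```

```text
time_s: 5.62
tcp_pos: [0.5752, 0.1911, 0.0719]
eef_rot: [1.0, -0.0, 0.0, -0.0]
force: [0.1, 0.1, -1.7]
finger_gap: 0.0395
t 5.62 pos [0.5752 0.1911 0.0719] th -0.0 gap 0.0395 F [ 0.1  0.1 -1.7] tilt -1.0 q [-0.41  0.77  0.09  1.73 -0.1   0.65 -1.84] n 1
[-0.0002, 0.0016, 0.0019, -0.0]
```

```bash
python3 -m inch '[-1,0,0.0015,0.001,0, -1,0,0,0.001,0, -1,0,0,0.0005,0, -1,0,0,0,0]'; python3 plan.py .575 .1895 .070 0
```

```text
time_s: 6.12
tcp_pos: [0.5752, 0.1892, 0.0699]
eef_rot: [1.0, -0.0, 0.0, 0.0]
force: [-1.3, -0.6, 3.3]
finger_gap: 0.0391
t 6.12 pos [0.5752 0.1892 0.0699] th -0.02 gap 0.0391 F [-1.3 -0.6  3.3] tilt -1.0 q [-0.41  0.77  0.09  1.73 -0.1   0.64 -1.84] n 1
[-0.0002, -0.0003, -0.0001, -0.0003]
```

```bash
python3 -m inch '[0.3,0,0,0,0, 0.3,0,0,0,0, 0.3,0,0,0,0]'; python3 plan.py .575 .1895 .16 0;  python3 -m inch '[0.3,0,0,-0.02,0, 0.3,0,0,-0.04,0, 0.3,0,0,-0.04,0]'; python3 pic.py side s3 .56 .19 .05 120;python3 plan.py .592 .0345 .16 6
```

```text
time_s: 6.5
tcp_pos: [0.575, 0.1897, 0.0691]
eef_rot: [1.0, 0.0, -0.0, -0.0]
force: [0.1, 0.5, 0.0]
finger_gap: 0.0552
t 6.5 pos [0.575  0.1897 0.0691] th 0.01 gap 0.0552 F [0.1 0.5 0. ] tilt -1.0 q [-0.41  0.77  0.09  1.73 -0.1   0.64 -1.84] n 2
[-0.0, 0.0001, -0.0455, 0.0001]
[-0.0, 0.0001, -0.0455, 0.0001]
time_s: 6.88
tcp_pos: [0.5748, 0.1896, 0.1699]
eef_rot: [1.0, 0.0, -0.0, 0.0]
force: [1.9, -0.3, -0.1]
finger_gap: 0.0554
130 209 3.2666666666666666
t 6.92 pos [0.5782 0.1905 0.1761] th -0.01 gap 0.0554 F [1.3 0.7 3.6] tilt -0.99994 q [-0.42  0.63  0.11  1.65 -0.08  0.85 -1.85] n 3
[0.0046, 0.052, 0.0054, -0.035]
[0.0028, 0.0521, 0.0054, -0.035]
[0.001, 0.0522, 0.0054, -0.035]
```

View pics/s3.png

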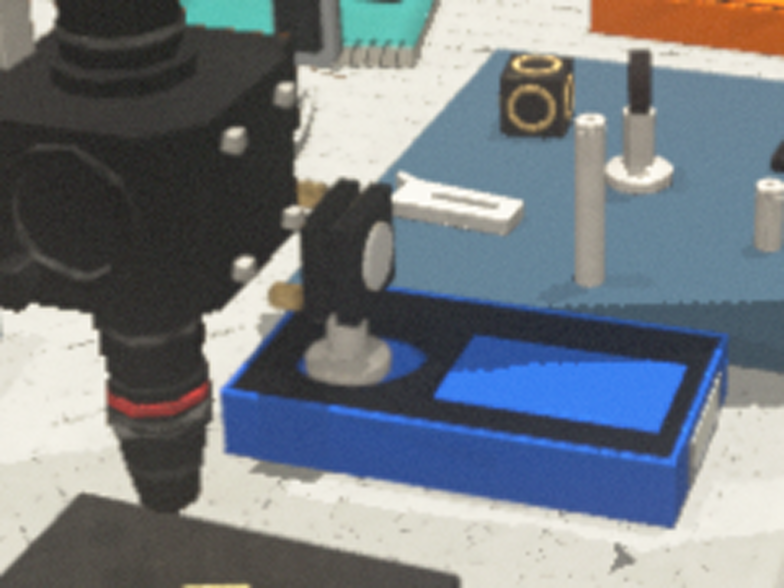

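Run:
```python
from m import *
s=load("s3.npz"); C=cloud(s)
m=(np.hypot(C[...,0]-.576,C[...,1]-.19)<.035)&(C[...,2]>.03)&(C[...,2]<.12)
P=C[m]; print(np.percentile(P[:,2],[50,90,95,98,99.5]).round(4)); Q=P[P[:,2]>.075]; print(Q[:,:2].min(0),Q[:,:2].max(0))
m=(np.hypot(C[...,0]-.576,C[...,1]-.19)<.035)&(C[...,2]>.012)&(C[...,2]<.024);Q=C[m]
print(len(Q),Q.min(0),Q.max(0));
```

```text
[0.0711 0.0859 0.0864 0.0867 0.0871]
[0.56481482 0.17019767] [0.60292515 0.21177455]
493 [0.55179463 0.16387363 0.01445066] [0.60074433 0.20689013 0.02398969]
```

```bash
python3 -m inch '[0.2,0.005,0.052,0.02,0.035, 0,0.005,0.052,0.02,0.035, -0.2,0.006,0.052,0.02,0.035, -0.2,0,0,0.02,0, -0.2,0,0,0,0]'; python3 plan.py .593 .0345 .06 -6
```

```text
time_s: 7.55
tcp_pos: [0.5843, 0.0327, 0.0877]
eef_rot: [0.999, -0.053, -0.002, 0.0]
force: [-0.6, 0.8, -0.0]
finger_gap: 0.0341
t 7.55 pos [0.5843 0.0327 0.0877] th -6.08 gap 0.0341 F [-0.6  0.8 -0. ] tilt -0.99999 q [-0.16  0.72  0.1   1.78 -0.11  0.65 -1.67] n 1
[0.0084, -0.0027, 0.0277, -0.0014]
```

```bash
python3 -m inch '[-0.2,0.0085,-0.0025,0.028,0, -0.2,0,0,0,0, -0.2,0,0,0,0]'; python3 plan.py .593 .0345 .03 -6; python3 pic.py side s4 .593 .0345 .03 100; python3 pic.py top t4 .593 .0345 .03 100
python3 - <<'E'
from m import *
s=load("s4.npz"); C=cloud(s); o=manip.observe(); p=o["tcp_pos"]; print(p)
m=(np.hypot(C[...,0]-p[0],C[...,1]-p[1])<.06)&(C[...,2]>.02)&(C[...,2]<.12); P=C[m]
for lo,hi in ((-.05,-.01),(.01,.05)):
    k=(P[:,1]-p[1]>lo)&(P[:,1]-p[1]<hi); q=P[k]; print(k.sum(),np.sort(q[:,2])[[0,3,8,15]].round(4)); kk=q[q[:,2]<.05]; print(kk.min(0),kk.max(0))
E
```

```text
time_s: 7.92
tcp_pos: [0.5946, 0.0356, 0.0623]
eef_rot: [0.999, -0.052, 0.001, -0.0]
force: [-0.2, 0.4, 0.0]
finger_gap: 0.0343
t 7.92 pos [0.5946 0.0356 0.0623] th -5.94 gap 0.0343 F [-0.2  0.4  0. ] tilt -1.0 q [-0.15  0.77  0.1   1.77 -0.12  0.61 -1.67] n 1
[-0.0015, 0.0012, 0.0323, 0.001]
169 183 3.92
191 120 3.92
[0.59477955 0.03514349 0.06254841]
635 [0.0429 0.0443 0.0449 0.0457]
[0.58065691 0.01458988 0.04290371] [0.59750148 0.02281653 0.04998699]
770 [0.0434 0.0439 0.0443 0.0455]
[0.58412423 0.05672055 0.04343741] [0.60721193 0.0642614  0.04999393]
```

View pics/s4.png

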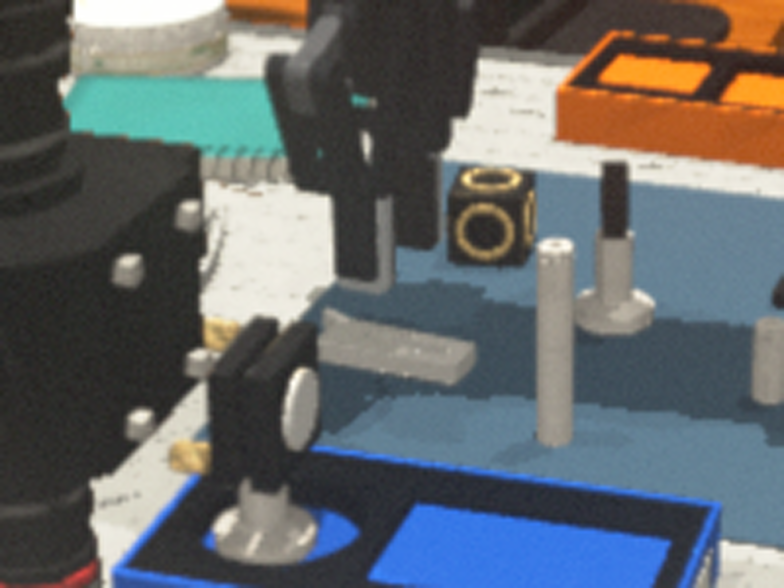

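View pics/t4.png

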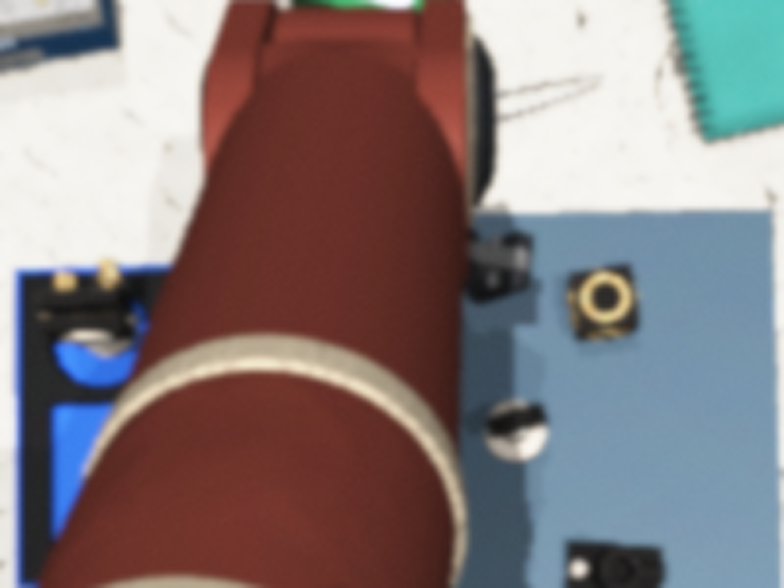

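```bash
python3 -m inch '[-0.05,-0.0015,0.001,0.02,0, -0.05,0,0,0.012,0, -0.05,0,0,0.0035,0, -0.05,0,0,0,0]'; python3 plan.py .5935 .0345 .026 -6
```

```text
time_s: 8.52
tcp_pos: [0.5928, 0.0339, 0.0259]
eef_rot: [0.999, -0.052, 0.0, -0.0]
force: [1.1, -0.4, -0.1]
finger_gap: 0.0409
t 8.53 pos [0.5928 0.0339 0.0259] th -6.02 gap 0.0409 F [ 1.1 -0.4 -0.1] tilt -1.0 q [-0.15  0.82  0.09  1.78 -0.12  0.54 -1.66] n 1
[0.0006, -0.0007, -0.0001, -0.0003]
```

```bash
python3 -m inch '[-1,0,0,0,0, -1,0,0,0,0, -1,0,0,0,0, -1,0,0,0,0]'; python3 plan.py .5935 .0345 .026 -6; python3 -m inch '[-1,0,0,-0.02,0, -1,0,0,-0.03,0,-1,0,0,0,0]'; python3 pic.py side s5 .593 .0345 .05 100;python3 plan.py .5935 .0345 .11 -6
```

```text
time_s: 9.02
tcp_pos: [0.5933, 0.034, 0.0267]
eef_rot: [0.999, -0.052, 0.001, -0.0]
force: [-1.2, 0.4, 6.0]
finger_gap: 0.0245
t 9.03 pos [0.5933 0.034  0.0267] th -6.02 gap 0.0245 F [-1.2  0.4  6. ] tilt -1.0 q [-0.15  0.82  0.09  1.78 -0.12  0.54 -1.66] n 1
[0.0001, -0.0005, 0.0007, -0.0003]
time_s: 9.4
tcp_pos: [0.5943, 0.0338, 0.0777]
eef_rot: [0.999, -0.053, 0.002, -0.0]
force: [-0.3, 0.9, -0.9]
finger_gap: 0.0239
169 170 3.92
t 9.45 pos [0.5931 0.0338 0.0763] th -6.02 gap 0.0238 F [-0.   0.1 -0.6] tilt -1.0 q [-0.15  0.75  0.1   1.77 -0.11  0.63 -1.67] n 1
[0.0003, -0.0007, -0.0337, -0.0004]
```

View pics/s5.png

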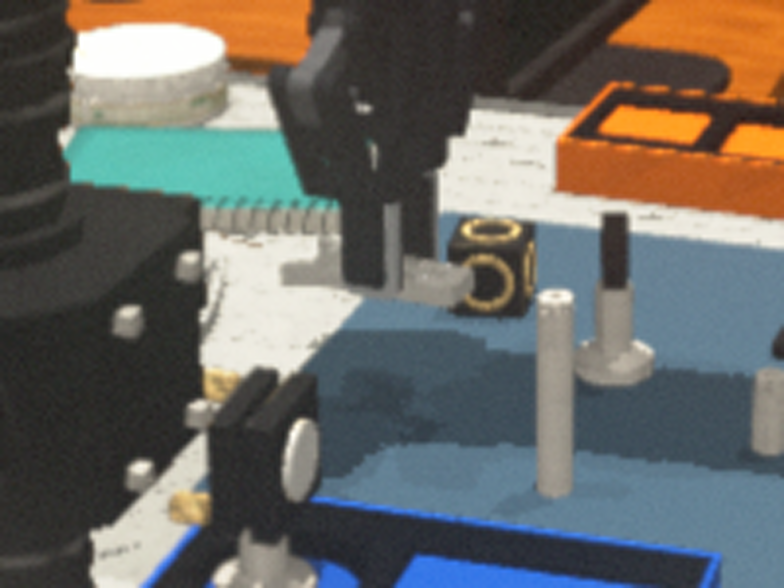

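Run:
```python
from m import *
s=load("s5.npz"); C=cloud(s); p=np.array([.5931,.0338,.0763])
a=np.radians(-6); ex=np.array([np.cos(a),np.sin(a)]);ey=np.array([np.sin(a),-np.cos(a)])
m=(np.hypot(C[...,0]-p[0],C[...,1]-p[1])<.045)&(C[...,2]>.03)&(C[...,2]<.12)
br=s["pixels"].max(2)
for nm,k in (("dark",m&(br<70)),("light",m&(br>=90))):
    P=C[k]; x=(P[:,:2]-p[:2])@ex; y=(P[:,:2]-p[:2])@ey
    for lo,hi in ((-.04,-.022),(-.022,-.016),(-.016,-.008),(.008,.03)):
        j=(y>lo)&(y<hi)
        if j.sum()>5: print(nm,lo,hi,j.sum(),"zlow",np.sort(P[j,2])[:6].round(4),"x",x[j].min().round(3),x[j].max().round(3))
print(np.percentile(C[m][:,2],[1,5]))
u0,v0,f=169,170,3.92
for cx in (300,320,340,355,370,385,400,420,440,460):
    u=int(u0+cx/f); col=[(v,(C[v,u]*1000).round(0).astype(int).tolist(),int(br[v,u])) for v in range(int(v0+240/f),int(v0+310/f),2)]
    print(cx,[(c[1][1],c[1][2],c[2]) for c in col])
```

```text
dark -0.04 -0.022 271 zlow [0.065  0.0659 0.066  0.0662 0.0664 0.0664] x -0.013 0.011
dark -0.022 -0.016 46 zlow [0.0676 0.0707 0.0728 0.0734 0.0747 0.0776] x -0.013 0.003
dark -0.016 -0.008 19 zlow [0.0809 0.0829 0.0854 0.0889 0.093  0.0956] x -0.012 -0.01
dark 0.008 0.03 285 zlow [0.0636 0.0641 0.0642 0.0643 0.0649 0.0649] x -0.013 0.011
light -0.04 -0.022 6 zlow [0.0686 0.0818 0.0841 0.0959 0.1165 0.117 ] x -0.012 0.007
light -0.022 -0.016 123 zlow [0.0562 0.0577 0.0579 0.0582 0.0582 0.0583] x -0.011 0.037
light -0.016 -0.008 184 zlow [0.0551 0.0552 0.0552 0.0553 0.0553 0.0553] x -0.029 0.037
light 0.008 0.03 59 zlow [0.0583 0.0588 0.0589 0.0601 0.0604 0.0605] x -0.028 0.039
[0.0558647  0.05821927]
300 [(-117, 1, 232), (745, 388, 235), (-99, 1, 236), (45, 64, 166), (43, 60, 152), (46, 58, 149), (-63, 4, 224), (-58, 2, 237), (-48, 4, 236)]
320 [(18, 62, 174), (17, 59, 180), (33, 63, 166), (41, 64, 150), (45, 62, 150), (45, 59, 148), (-65, 4, 223), (-60, 2, 235), (-52, 3, 233)]
340 [(19, 64, 182), (25, 63, 148), (32, 63, 141), (39, 64, 144), (44, 63, 147), (43, 59, 144), (43, 56, 17
[... 291 characters left out ...]
 4, 149)]
385 [(53, 81, 105), (54, 78, 105), (54, 76, 115), (52, 71, 103), (53, 69, 93), (53, 66, 92), (53, 63, 120), (53, 60, 127), (-55, 5, 146)]
400 [(47, 79, 70), (49, 77, 81), (47, 73, 87), (47, 70, 90), (49, 68, 90), (51, 66, 94), (50, 62, 102), (45, 57, 146), (-59, 4, 144)]
420 [(24, 70, 52), (26, 68, 55), (23, 63, 73), (31, 64, 159), (33, 61, 151), (45, 64, 162), (47, 62, 147), (47, 59, 146), (-61, 4, 139)]
440 [(-126, 5, 146), (-121, 3, 139), (-108, 6, 142), (26, 63, 151), (33, 62, 151), (43, 64, 162), (47, 63, 154), (46, 59, 145), (48, 57, 142)]
460 [(-57, 37, 82), (-54, 34, 67), (-55, 30, 53), (-53, 28, 98), (35, 64, 162), (40, 63, 154), (40, 60, 128), (39, 57, 127), (-55, 9, 73)]
```

```bash
python3 -m inch '[-1,0,0,-0.03,0, -1,0,0,-0.025,0]'; python3 plan.py .4935 .189 .13 0
```

```text
time_s: 9.7
tcp_pos: [0.5917, 0.0338, 0.1298]
eef_rot: [0.999, -0.052, -0.002, 0.0]
force: [0.9, -0.5, -0.7]
finger_gap: 0.0239
t 9.7 pos [0.5917 0.0338 0.1298] th -6.02 gap 0.0239 F [ 0.9 -0.5 -0.7] tilt -1.0 q [-0.16  0.67  0.11  1.73 -0.1   0.75 -1.67] n 4
[-0.0285, -0.036, -0.0, -0.0263]
[-0.0275, -0.0367, -0.0, -0.0263]
[-0.0266, -0.0375, -0.0, -0.0263]
[-0.0256, -0.0381, -0.0, -0.0263]
```

```bash
python3 -m inch '[-1,-0.0285,-0.036,0,-0.0263, -1,-0.0275,-0.0367,0,-0.0263, -1,-0.0266,-0.0375,0,-0.0263, -1,-0.0256,-0.038,0,-0.0263]';  python3 -m inch '[-1,0,0,0.035,0, -1,0,0,0.025,0, -1,0,0,0,0]'; python3 pic.py side s6 .52 .19 .05 110; python3 plan.py .4935 .189 .048 0
```

```text
time_s: 10.2
tcp_pos: [0.4927, 0.1898, 0.1294]
eef_rot: [1.0, 0.0, -0.001, 0.0]
force: [0.3, 1.4, -0.9]
finger_gap: 0.0239
time_s: 10.58
tcp_pos: [0.4921, 0.1882, 0.0682]
eef_rot: [1.0, 0.0, -0.003, 0.001]
force: [1.0, 0.7, 0.4]
finger_gap: 0.024
172 222 3.5636363636363635
t 10.62 pos [0.4934 0.1885 0.0695] th 0.0 gap 0.0237 F [ 0.2 -0.4 -1.7] tilt -0.99999 q [-0.46  0.69  0.09  1.95 -0.11  0.5  -1.87] n 1
[0.0001, -0.0005, 0.0215, 0.0]
```

View pics/s6.png

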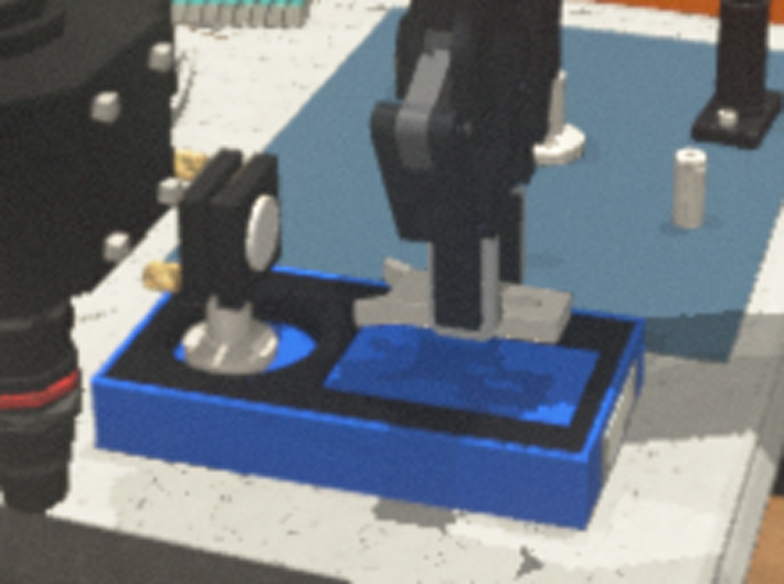

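```bash
python3 -m inch '[-1,0.0015,-0.0005,0.014,0, -1,0,0,0.005,0, -1,0,0,0.001,0, -1,0,0,0,0, -1,0,0,0,0]'; python3 plan.py .495 .189 .0467 0
```

```text
time_s: 11.25
tcp_pos: [0.4961, 0.1895, 0.0511]
eef_rot: [1.0, 0.0, 0.0, -0.0]
force: [-0.3, -0.6, -0.5]
finger_gap: 0.024
t 11.25 pos [0.4961 0.1895 0.0511] th 0.01 gap 0.024 F [-0.3 -0.6 -0.5] tilt -1.0 q [-0.46  0.73  0.08  1.96 -0.12  0.46 -1.86] n 1
[-0.0011, 0.0005, 0.0044, 0.0001]
```

```bash
python3 -m inch '[-1,0,0,0.003,0, -1,0,0,0.001,0, -1,0,0,0.0005,0, -1,0,0,0,0]'; python3 plan.py .495 .189 .0467 0
```

```text
time_s: 11.75
tcp_pos: [0.4958, 0.1894, 0.0467]
eef_rot: [1.0, 0.0, -0.0, -0.0]
force: [-1.5, 0.2, 5.0]
finger_gap: 0.024
t 11.75 pos [0.4958 0.1894 0.0467] th 0.01 gap 0.024 F [-1.5  0.2  5. ] tilt -1.0 q [-0.46  0.73  0.08  1.96 -0.12  0.45 -1.86] n 1
[-0.0008, 0.0004, -0.0, 0.0002]
```

```bash
python3 -m inch '[0.1,0,0,0,0, 0.1,0,0,0,0, 0.1,0,0,0,0]'; python3 -m inch '[0.1,0,0,-0.02,0, 0.1,0,0,-0.05,0, 0.1,0,0,-0.04,0]'; python3 plan.py .589 -.071 .16 7; python3 pic.py side s7 .53 .19 .04 110
```

```text
time_s: 12.12
tcp_pos: [0.4958, 0.1892, 0.046]
eef_rot: [1.0, 0.0, -0.0, 0.0]
force: [0.7, -0.6, -0.0]
finger_gap: 0.0474
time_s: 12.5
tcp_pos: [0.496, 0.1892, 0.1575]
eef_rot: [1.0, -0.0, 0.0, 0.0]
force: [0.0, -0.2, 0.4]
finger_gap: 0.047
t 12.5 pos [0.496  0.1892 0.1575] th -0.01 gap 0.047 F [ 0.  -0.2  0.4] tilt -1.0 q [-0.48  0.55  0.11  1.88 -0.09  0.71 -1.89] n 5
[0.0186, 0.052, -0.0005, -0.0245]
[0.0173, 0.0525, -0.0005, -0.0245]
[0.016, 0.0529, -0.0005, -0.0245]
[0.0147, 0.0533, -0.0005, -0.0245]
[0.0134, 0.0536, -0.0005, -0.0245]
164 228 3.5636363636363635
```

View pics/s7.png

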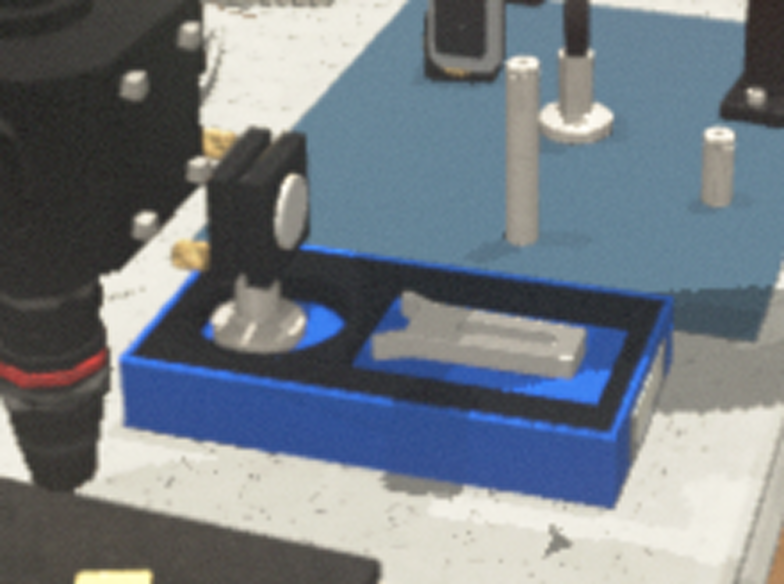

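```bash
python3 -m inch '[0.2,0.0186,0.052,0,-0.021, 0.2,0.0173,0.0525,0,-0.021, 0.2,0.016,0.053,0,-0.021, 0.2,0.0147,0.0533,0,-0.021, 0.2,0.0134,0.0536,0,-0.021]'; python3 -m inch '[0.2,0,0,0.04,0, 0.2,0,0,0.04,0, 0.2,0,0,0,0, 0.2,0,0,0,0]'; python3 plan.py .589 -.071 .035 6
```

```text
time_s: 13.18
tcp_pos: [0.5872, -0.0733, 0.1558]
eef_rot: [0.999, 0.053, -0.0, -0.0]
force: [1.2, 0.4, 0.7]
finger_gap: 0.0512
time_s: 13.68
tcp_pos: [0.5878, -0.0716, 0.0772]
eef_rot: [0.999, 0.053, 0.001, 0.0]
force: [0.7, 0.6, 0.9]
finger_gap: 0.0514
t 13.68 pos [ 0.5878 -0.0716  0.0772] th 6.03 gap 0.0514 F [0.7 0.6 0.9] tilt -1.0 q [ 0.05  0.74  0.05  1.77 -0.06  0.63 -1.33] n 1
[0.0013, -0.0005, 0.0422, 0.0005]
```

```bash
python3 -m inch '[0.2,0.001,0,0.025,0, 0.2,0,0,0.015,0, 0.2,0,0,0.005,0, 0.2,0,0,0,0, 0.2,0,0,0,0]'; python3 plan.py .589 -.071 .032 6; python3 pic.py side s8 .589 -.071 .03 90
```

```text
time_s: 14.3
tcp_pos: [0.5886, -0.0715, 0.032]
eef_rot: [0.999, 0.053, 0.001, 0.0]
force: [-0.0, 0.1, -0.5]
finger_gap: 0.0512
t 14.3 pos [ 0.5886 -0.0715  0.032 ] th 6.02 gap 0.0512 F [-0.   0.1 -0.5] tilt -1.0 q [ 0.06  0.81  0.04  1.79 -0.06  0.54 -1.33] n 1
[0.0005, -0.0005, -0.0, 0.0004]
203 165 4.355555555555556
```

View pics/s8.png

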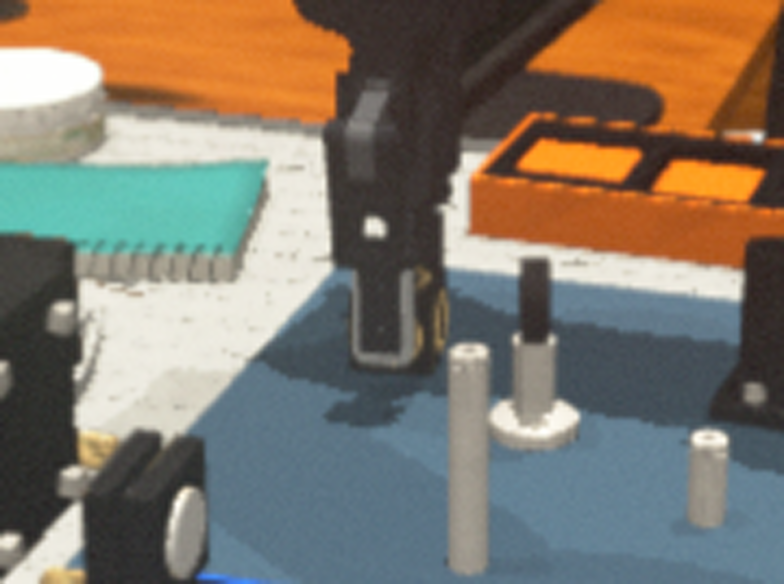

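```bash
python3 -m inch '[-1,0,0,0,0, -1,0,0,0,0, -1,0,0,0,0, -1,0,0,0,0]';  python3 -m inch '[-1,0,0,-0.03,0, -1,0,0,-0.05,0, -1,0,0,-0.02,0]'; python3 plan.py .564 -.250 .12 -1
```

```text
time_s: 14.85
tcp_pos: [0.5885, -0.0715, 0.032]
eef_rot: [0.999, 0.053, 0.001, 0.0]
force: [-0.3, -0.6, 6.6]
finger_gap: 0.0308
time_s: 15.22
tcp_pos: [0.5889, -0.0716, 0.1334]
eef_rot: [0.999, 0.052, 0.002, 0.0]
force: [0.3, 0.6, -1.9]
finger_gap: 0.0309
t 15.22 pos [ 0.5889 -0.0716  0.1334] th 6.02 gap 0.0309 F [ 0.3  0.6 -1.9] tilt -0.99999 q [ 0.05  0.66  0.06  1.73 -0.05  0.75 -1.33] n 4
[-0.0109, 0.0437, 0.0033, 0.0306]
[-0.0095, 0.044, 0.0033, 0.0306]
[-0.0082, 0.0443, 0.0033, 0.0306]
[-0.0068, 0.0445, 0.0033, 0.0306]
```

```bash
python3 -m inch '[-1,-0.011,0.0437,0,0.0306, -1,-0.0095,0.044,0,0.0306, -1,-0.008,0.0443,0,0.0306, -1,-0.007,0.0445,0,0.0306]';  python3 -m inch '[-1,0,0,0.03,0, -1,0,0,0.02,0, -1,0,0,0,0, -1,0,0,0,0]'; python3 plan.py .564 -.250 .051 -1; python3 pic.py side s9 .54 -.25 .03 90
```

```text
time_s: 15.72
tcp_pos: [0.562, -0.2508, 0.1303]
eef_rot: [1.0, -0.009, -0.001, -0.0]
force: [-0.1, -0.7, -1.1]
finger_gap: 0.0314
time_s: 16.23
tcp_pos: [0.5633, -0.2498, 0.0815]
eef_rot: [1.0, -0.009, 0.0, 0.0]
force: [1.1, 0.2, -2.5]
finger_gap: 0.0311
t 16.23 pos [ 0.5633 -0.2498  0.0815] th -0.97 gap 0.0311 F [ 1.1  0.2 -2.5] tilt -1.0 q [ 0.34  0.76  0.06  1.69 -0.07  0.69 -1.14] n 1
[0.0007, 0.0001, 0.0305, 0.0004]
257 133 4.355555555555556
```

View pics/s9.png

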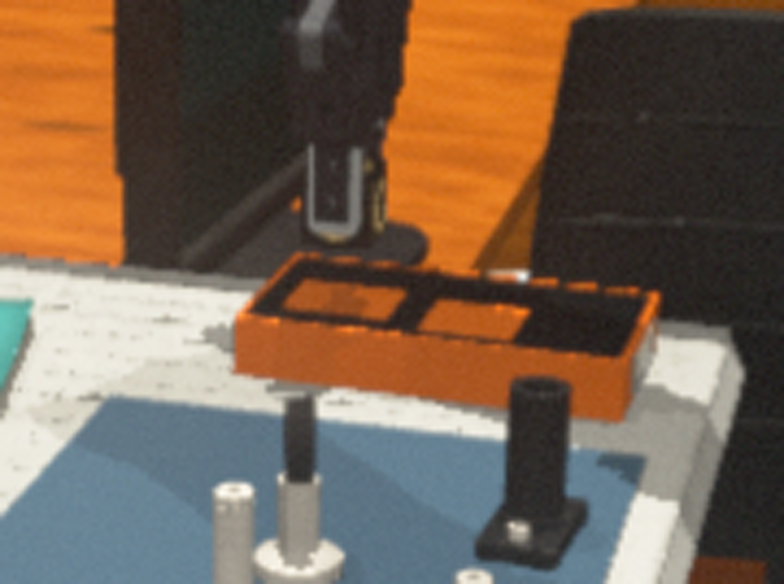

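```bash
python3 -m inch '[-1,0.0005,0,0.02,0, -1,0,0,0.008,0, -1,0,0,0,0, -1,0,0,0,0]'; python3 plan.py .564 -.250 .051 -1
```

```text
time_s: 16.77
tcp_pos: [0.564, -0.2501, 0.054]
eef_rot: [1.0, -0.009, 0.001, 0.0]
force: [-0.1, -1.0, -1.1]
finger_gap: 0.0308
t 16.77 pos [ 0.564  -0.2501  0.054 ] th -0.99 gap 0.0308 F [-0.1 -1.  -1.1] tilt -1.0 q [ 0.35  0.8   0.06  1.71 -0.07  0.63 -1.14] n 1
[-0.0, -0.0001, 0.003, 0.0002]
```

```bash
python3 -m inch '[-1,0,0,0.002,0, -1,0,0,0.001,0, -1,0,0,0.0005,0, -1,0,0,0,0]'; python3 plan.py .564 -.250 .051 -1
```

```text
time_s: 17.27
tcp_pos: [0.5638, -0.25, 0.051]
eef_rot: [1.0, -0.009, 0.0, 0.0]
force: [-1.2, -0.1, 4.9]
finger_gap: 0.0307
t 17.27 pos [ 0.5638 -0.25    0.051 ] th -0.99 gap 0.0307 F [-1.2 -0.1  4.9] tilt -1.0 q [ 0.35  0.81  0.06  1.71 -0.07  0.63 -1.14] n 1
[0.0002, 0.0, -0.0, 0.0002]
```

```bash
python3 -m inch '[0.1,0,0,0,0, 0.1,0,0,0,0, 0.1,0,0,-0.02,0, 0.1,0,0,-0.05,0, 0.1,0,0,-0.04,0]'; python3 plan.py .449 -.074 .14 85.5; python3 pic.py side s10 .54 -.25 .03 90
```

```text
time_s: 17.9
tcp_pos: [0.5638, -0.25, 0.1611]
eef_rot: [1.0, -0.009, 0.0, 0.0]
force: [0.8, 0.2, -0.2]
finger_gap: 0.0471
t 17.9 pos [ 0.5638 -0.25    0.1611] th -0.99 gap 0.0471 F [ 0.8  0.2 -0.2] tilt -1.0 q [ 0.34  0.66  0.08  1.64 -0.06  0.85 -1.15] n 9
[-0.0131, -0.0193, 0.0023, -0.1677]
[-0.0097, -0.0212, 0.0023, -0.1677]
[-0.006, -0.0226, 0.0023, -0.1677]
[-0.0021, -0.0232, 0.0023, -0.1677]
[0.0018, -0.0233, 0.0023, -0.1677]
[0.0056, -0.0227, 0.0023, -0.1677]
[0.0093, -0.0214, 0.0023, -0.1677]
[0.0128, -0.0195, 0.0023, -0.1677]
[0.0159, -0.0171, 0.0023, -0.1677]
257 133 4.355555555555556
```

View pics/s10.png

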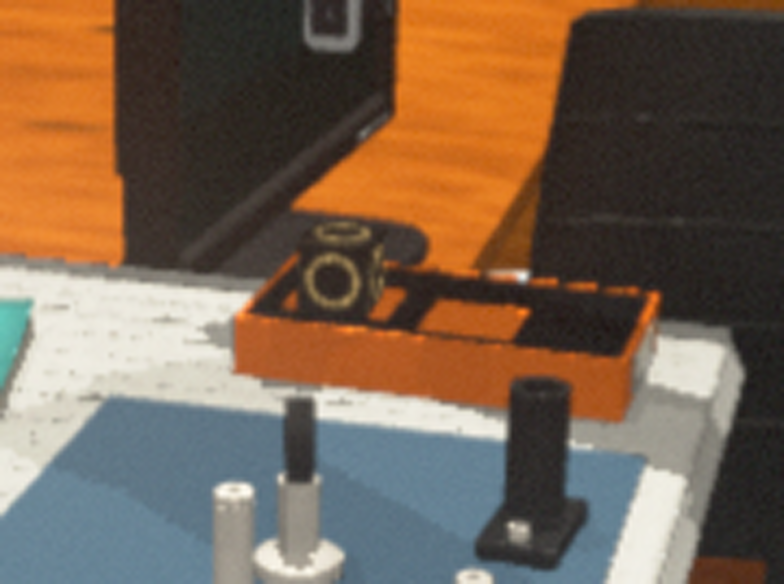

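```bash
python3 -m inch '[-0.05,-0.013,-0.0193,0.002,-0.1677, -0.05,-0.0097,-0.0212,0.002,-0.1677, -0.05,-0.006,-0.0226,0.002,-0.1677, -0.05,-0.002,-0.0232,0.002,-0.1677, -0.05,0.002,-0.0233,0.002,-0.1677]'; python3 -m inch '[-0.05,0.0056,-0.0227,0.002,-0.1677, -0.05,0.0093,-0.0214,0.002,-0.1677, -0.05,0.0128,-0.0195,0.002,-0.1677, -0.05,0.0159,-0.017,0.002,-0.1677,-0.05,0,0,0,0]'; python3 plan.py .449 -.074 .11 85.5
```

```text
time_s: 18.58
tcp_pos: [0.4997, -0.1514, 0.1495]
eef_rot: [0.916, 0.402, 0.0, 0.0]
force: [0.6, -0.7, -0.9]
finger_gap: 0.0404
time_s: 19.2
tcp_pos: [0.4484, -0.0725, 0.1416]
eef_rot: [0.734, 0.679, -0.0, -0.001]
force: [0.5, -0.1, -0.6]
finger_gap: 0.0405
t 19.2 pos [ 0.4484 -0.0725  0.1416] th 85.57 gap 0.0405 F [ 0.5 -0.1 -0.6] tilt -1.0 q [ 0.36  0.51 -0.34  2.09  0.3   0.59 -0.28] n 1
[-0.0014, 0.0007, 0.0316, 0.0011]
```

```bash
python3 -m inch '[-0.05,-0.001,0.0005,0.04,0, -0.05,0,0,0.016,0, -0.05,0,0,0,0, -0.05,0,0,0,0]'; python3 plan.py .449 -.074 .06 85.5;python3 pic.py side s11 .449 -.074 .06 80
```

```text
time_s: 19.7
tcp_pos: [0.4506, -0.0753, 0.0862]
eef_rot: [0.735, 0.678, 0.0, 0.001]
force: [0.0, -0.1, -0.3]
finger_gap: 0.0409
t 19.7 pos [ 0.4506 -0.0753  0.0862] th 85.38 gap 0.0409 F [ 0.  -0.1 -0.3] tilt -1.0 q [ 0.3   0.61 -0.27  2.13  0.37  0.44 -0.34] n 1
[0.0012, -0.0017, 0.0262, -0.002]
299 163 4.9
```

View pics/s11.png

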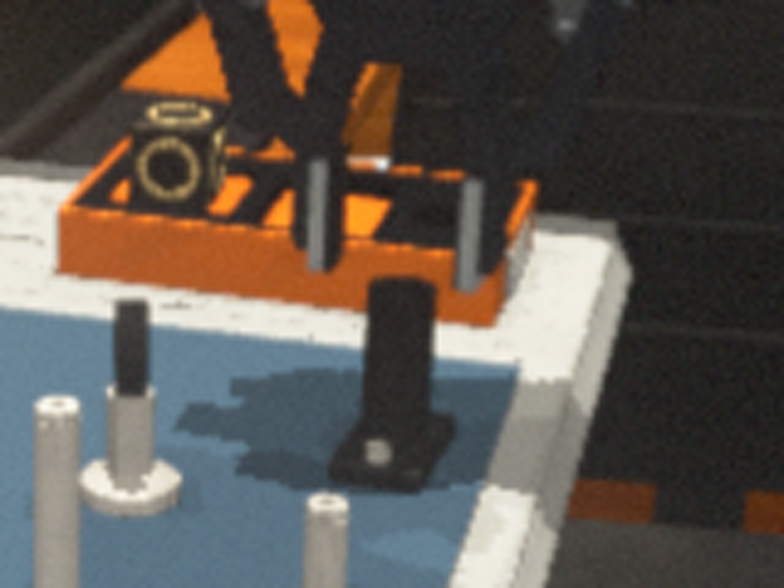

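```bash
python3 -m inch '[-0.05,0.001,-0.0015,0.018,0, -0.05,0,0,0.008,0, -0.05,0,0,0,0, -1,0,0,0,0, -1,0,0,0,0]'; python3 -m inch '[-1,0,0,0,0, -1,0,0,0,0]'; python3 plan.py .449 -.074 .06 85.5
```

```text
time_s: 20.38
tcp_pos: [0.449, -0.0737, 0.0605]
eef_rot: [0.734, 0.679, 0.001, 0.001]
force: [-0.3, 0.2, 3.9]
finger_gap: 0.0211
time_s: 20.62
tcp_pos: [0.449, -0.0737, 0.0605]
eef_rot: [0.734, 0.679, 0.001, 0.001]
force: [-0.2, -0.7, 5.6]
finger_gap: 0.0211
t 20.62 pos [ 0.449  -0.0737  0.0605] th 85.48 gap 0.0211 F [-0.2 -0.7  5.6] tilt -1.0 q [ 0.27  0.65 -0.23  2.15  0.4   0.37 -0.36] n 1
[-0.0003, 0.0001, 0.0005, -0.0003]
```

```bash
python3 -m inch '[-1,0,0,-0.01,0, -1,0,0,-0.03,0, -1,0,0,0,0]'; python3 plan.py .449 -.074 .15 k;python3 pic.py side s12 .449 -.074 .07 80;python3 pic.py top t12 .449 -.074 .07 100
```

```text
time_s: 21.0
tcp_pos: [0.4492, -0.0738, 0.1014]
eef_rot: [0.735, 0.679, 0.001, 0.001]
force: [0.4, 0.7, -0.4]
finger_gap: 0.0209
t 21.0 pos [ 0.4492 -0.0738  0.1014] th 85.47 gap 0.0209 F [ 0.4  0.7 -0.4] tilt -0.99999 q [ 0.32  0.58 -0.3   2.13  0.35  0.48 -0.33] n 1
[-0.0002, -0.0002, -0.0486, 0.0]
300 157 4.9
248 190 3.92
```

View pics/s12.png

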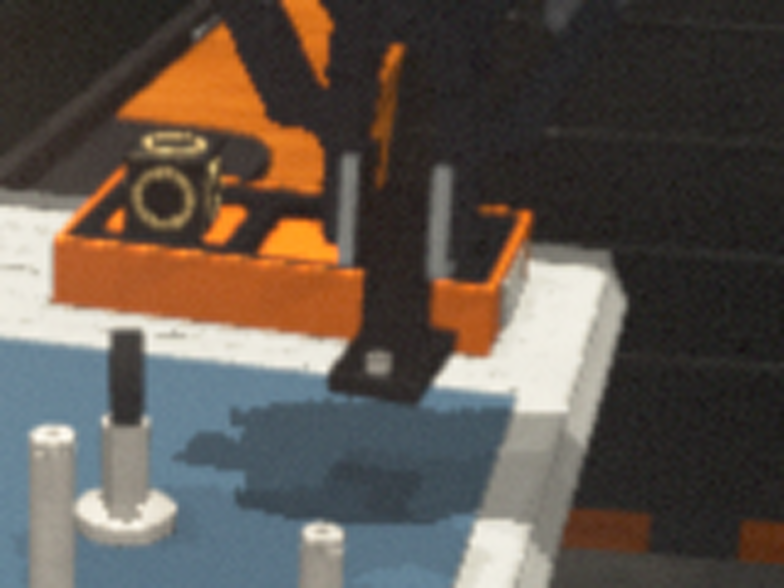

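View pics/t12.png

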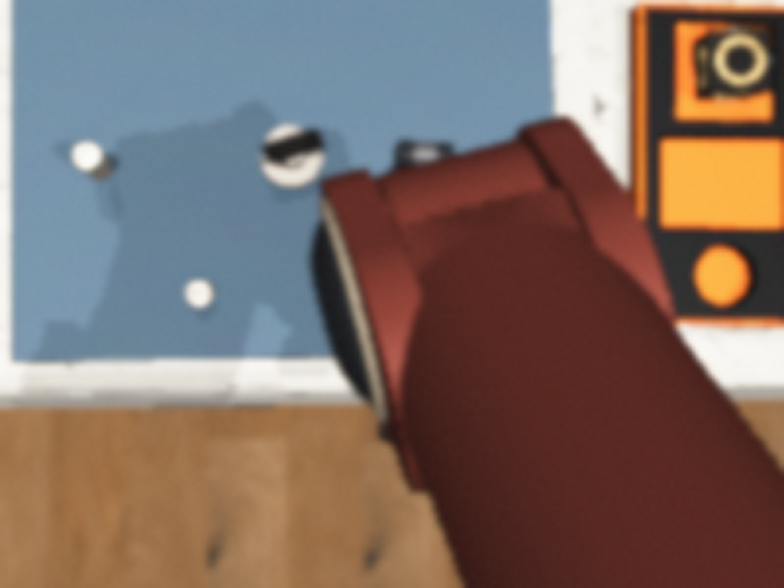

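```bash
python3 -m inch '[-1,0,0,-0.028,0]';python3 plan.py .506 -.2495 .13 89
```

```text
time_s: 21.22
tcp_pos: [0.446, -0.0736, 0.1259]
eef_rot: [0.734, 0.679, -0.002, -0.003]
force: [-0.8, 0.4, -2.6]
finger_gap: 0.0207
t 21.23 pos [ 0.446  -0.0736  0.1259] th 85.5 gap 0.0207 F [-0.8  0.4 -2.6] tilt -0.99998 q [ 0.35  0.53 -0.33  2.11  0.32  0.55 -0.3 ] n 4
[-0.0427, 0.0184, -0.001, -0.0153]
[-0.043, 0.0177, -0.001, -0.0153]
[-0.0432, 0.0171, -0.001, -0.0153]
[-0.0435, 0.0164, -0.001, -0.0153]
```

```bash
python3 -m inch '[-1,-0.0427,0.0177,0,-0.0153, -1,-0.043,0.017,0,-0.0153, -1,-0.0432,0.0163,0,-0.0153, -1,-0.0435,0.0157,0,-0.0153, -1,0,0,0,0]';python3 -m inch '[-1,0,0,0.03,0, -1,0,0,0,0,-1,0,0,0,0]';python3 plan.py .506 -.2495 .0745 89;python3 pic.py side s13 .506 -.25 .05 80
```

```text
time_s: 21.85
tcp_pos: [0.5043, -0.2548, 0.1259]
eef_rot: [0.716, 0.698, -0.001, 0.0]
force: [-0.3, 0.7, -1.0]
finger_gap: 0.0212
time_s: 22.22
tcp_pos: [0.5052, -0.2487, 0.0978]
eef_rot: [0.713, 0.701, 0.0, -0.0]
force: [0.4, 0.3, -0.8]
finger_gap: 0.0208
t 22.23 pos [ 0.5052 -0.2487  0.0978] th 89.06 gap 0.0208 F [ 0.4  0.3 -0.8] tilt -1.0 q [ 0.64  0.7  -0.36  1.83  0.37  0.67  0.05] n 1
[-0.0008, 0.0008, 0.0233, 0.0011]
285 131 4.9
```

View pics/s13.png

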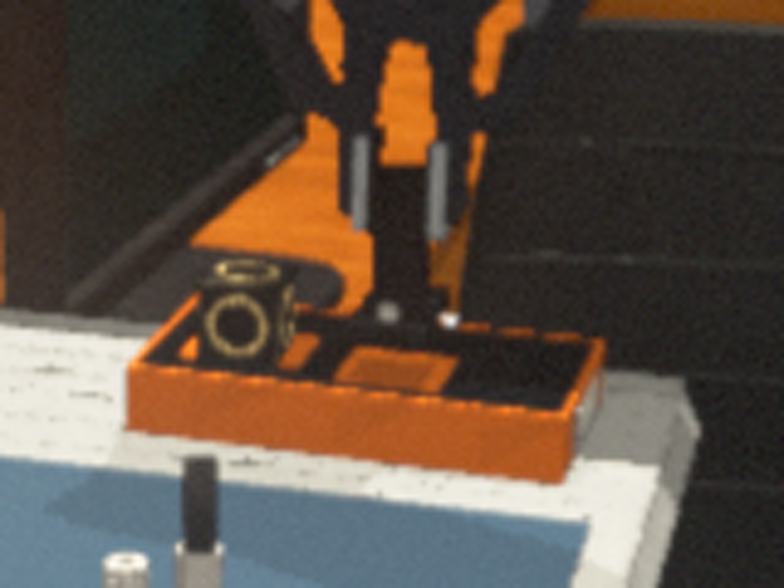

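```bash
python3 -m inch '[-1,-0.0005,0.0005,0.015,0, -1,0,0,0.005,0, -1,0,0,0,0,-1,0,0,0,0]';python3 plan.py .506 -.2495 .0745 89
```

```text
time_s: 22.78
tcp_pos: [0.5059, -0.25, 0.0778]
eef_rot: [0.713, 0.701, 0.0, 0.0]
force: [-0.6, 0.4, -1.2]
finger_gap: 0.0207
t 22.77 pos [ 0.5059 -0.25    0.0778] th 88.99 gap 0.0207 F [-0.6  0.4 -1.2] tilt -1.0 q [ 0.64  0.73 -0.34  1.84  0.39  0.63  0.04] n 1
[0.0005, 0.0001, 0.0033, -0.0001]
```

```bash
python3 -m inch '[-1,0.0005,0,0.002,0, -1,0,0,0.001,0, -1,0,0,0.0007,0,-1,0,0,0,0]';python3 plan.py .506 -.2495 .0745 89;python3 pic.py side s14 .506 -.25 .05 80
```

```text
time_s: 23.28
tcp_pos: [0.5058, -0.2495, 0.0745]
eef_rot: [0.713, 0.701, -0.0, 0.0]
force: [-1.0, 0.5, 4.0]
finger_gap: 0.021
t 23.27 pos [ 0.5058 -0.2495  0.0745] th 88.99 gap 0.021 F [-1.   0.5  4. ] tilt -1.0 q [ 0.63  0.74 -0.34  1.84  0.39  0.62  0.04] n 1
[-0.0, 0.0002, 0.0, -0.0001]
285 131 4.9
```

View pics/s14.png

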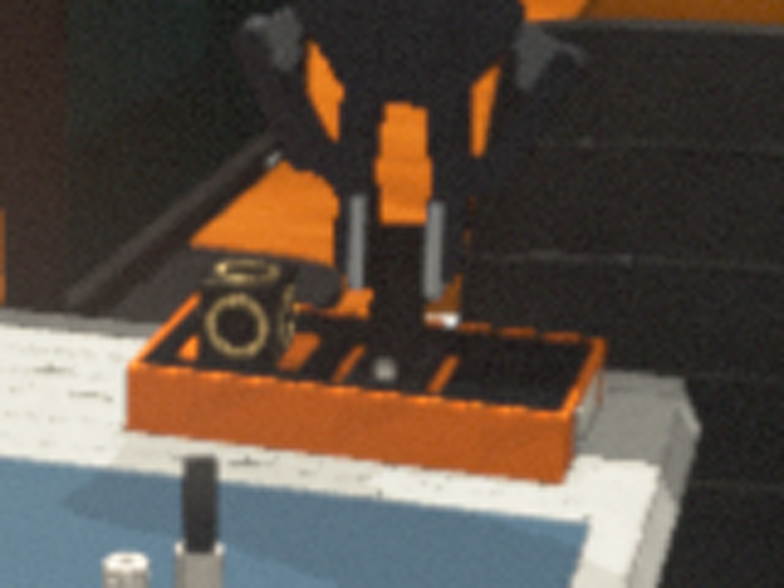

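```bash
python3 -m inch '[-0.15,0,0,0,0, -0.15,0,0,0,0, -0.15,0,0,-0.03,0, -0.15,0,0,-0.05,0, -0.15,0,0,0,0]'; python3 plan.py .5185 .077 .15 0;python3 pic.py side s15 .506 -.25 .05 80
```

```text
time_s: 23.95
tcp_pos: [0.5086, -0.2503, 0.1577]
eef_rot: [0.713, 0.701, 0.002, 0.004]
force: [0.2, -0.3, -0.6]
finger_gap: 0.0362
t 23.95 pos [ 0.5086 -0.2503  0.1577] th 88.99 gap 0.0362 F [ 0.2 -0.3 -0.6] tilt -0.99996 q [ 0.68  0.62 -0.4   1.78  0.33  0.79  0.09] n 9
[0.0364, 0.0005, 0.0009, 0.1726]
[0.0359, -0.0058, 0.0009, 0.1726]
[0.0344, -0.0119, 0.0009, 0.1726]
[0.0318, -0.0176, 0.0009, 0.1726]
[0.0283, -0.0228, 0.0009, 0.1726]
[0.024, -0.0273, 0.0009, 0.1726]
[0.019, -0.0311, 0.0009, 0.1726]
[0.0133, -0.0338, 0.0009, 0.1726]
[0.0073, -0.0356, 0.0009, 0.1726]
285 131 4.9
```

View pics/s15.png

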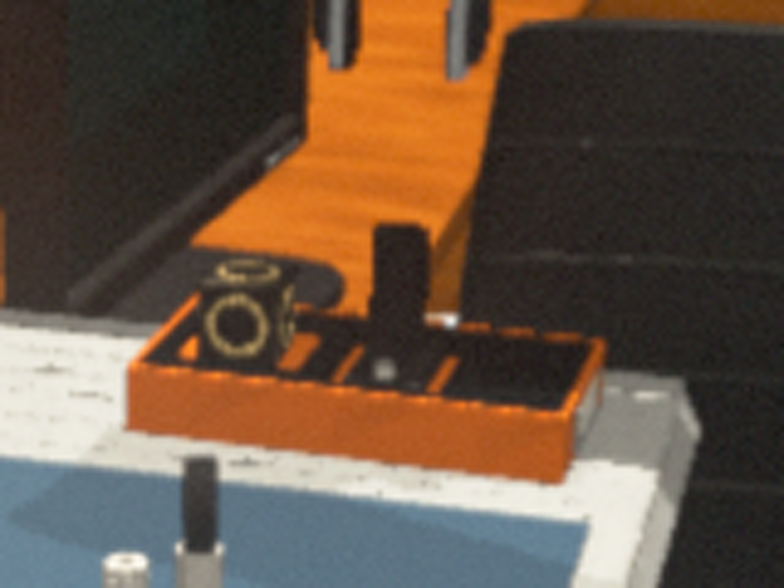

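```bash
python3 -m inch '[-0.1,0.0364,0.001,0,0.1726, -0.1,0.036,-0.0055,0,0.1726, -0.1,0.0344,-0.0115,0,0.1726, -0.1,0.032,-0.0175,0,0.1726, -0.1,0.0283,-0.0228,0,0.1726]'; python3 -m inch '[-0.2,0.024,-0.0273,0,0.1726, -0.2,0.019,-0.031,0,0.1726, -0.2,0.0133,-0.0338,0,0.1726, -0.2,0.0073,-0.0356,0,0.1726, -0.2,0,0,0,0]'; python3 plan.py .5185 .077 .11 0
```

```text
time_s: 24.62
tcp_pos: [0.5117, -0.0666, 0.1527]
eef_rot: [0.942, 0.336, -0.001, -0.0]
force: [0.3, 0.5, -0.4]
finger_gap: 0.0384
time_s: 25.25
tcp_pos: [0.516, 0.0819, 0.1527]
eef_rot: [1.0, 0.004, -0.001, -0.001]
force: [-0.9, -0.2, 0.4]
finger_gap: 0.034
t 25.25 pos [0.516  0.0819 0.1527] th 0.45 gap 0.034 F [-0.9 -0.2  0.4] tilt -1.0 q [-0.25  0.55  0.07  1.91 -0.06  0.69 -1.7 ] n 1
[0.0025, 0.0049, 0.0427, 0.0078]
```

```bash
python3 -m inch '[-0.2,0.002,0,0.04,0.007, -0.2,0,0,0,0, -0.2,0,0,0,0]'; python3 plan.py .5185 .077 .11 0;python3 pic.py side s16 .5185 .077 .07 80
```

```text
time_s: 25.62
tcp_pos: [0.5191, 0.0765, 0.1143]
eef_rot: [1.0, -0.004, -0.0, 0.0]
force: [0.4, 0.1, -0.3]
finger_gap: 0.0339
t 25.62 pos [0.5191 0.0765 0.1143] th -0.46 gap 0.0339 F [ 0.4  0.1 -0.3] tilt -1.0 q [-0.23  0.61  0.07  1.94 -0.07  0.6  -1.7 ] n 1
[-0.0006, -0.0005, 0.0043, -0.0081]
230 191 4.9
```

View pics/s16.png

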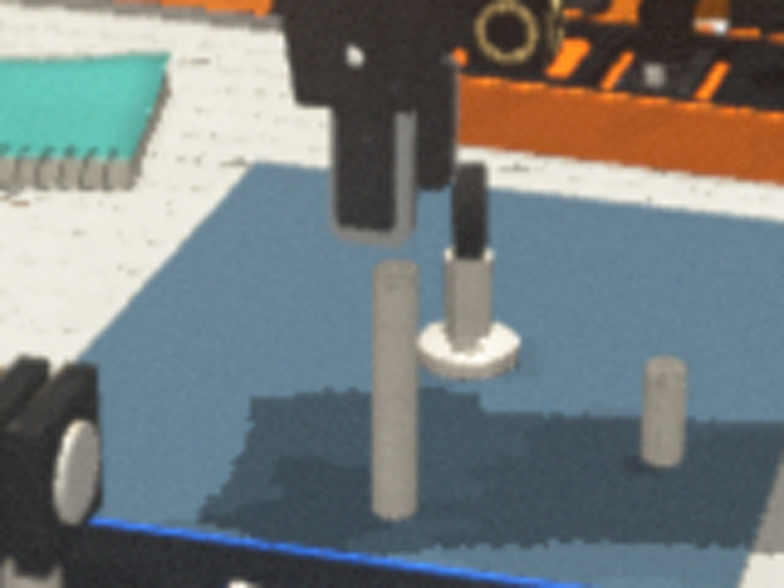

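```bash
python3 -m inch '[-0.2,-0.0005,0,0.03,-0.008, -0.2,0,0,0.018,0, -0.2,0,0,0,0, -1,0,0,0,0, -1,0,0,0,0]'; python3 -m inch '[-1,0,0,0,0, -1,0,0,0,0]';python3 plan.py .5185 .077 .066 0; python3 -m inch '[-1,0,0,-0.02,0, -1,0,0,-0.04,0,-1,0,0,-0.03,0,-1,0,0,0,0]'; python3 plan.py .458 -.248 .155 0;python3 pic.py side s17 .5185 .077 .12 80
```

```text
time_s: 26.3
tcp_pos: [0.5195, 0.0775, 0.0675]
eef_rot: [1.0, 0.0, 0.001, -0.0]
force: [-0.8, -0.7, 3.9]
finger_gap: 0.0111
time_s: 26.55
tcp_pos: [0.5196, 0.0775, 0.0674]
eef_rot: [1.0, 0.0, 0.001, -0.0]
force: [-0.0, 0.1, 6.3]
finger_gap: 0.0108
t 26.55 pos [0.5196 0.0775 0.0674] th 0.04 gap 0.0108 F [-0.   0.1  6.3] tilt -1.0 q [-0.23  0.69  0.05  1.97 -0.07  0.48 -1.69] n 1
[-0.0011, 0.0005, 0.0014, 0.0007]
time_s: 27.05
tcp_pos: [0.52, 0.0778, 0.1583]
eef_rot: [1.0, 0.0, 0.003, -0.001]
force: [0.2, 1.0, -0.2]
finger_gap: 0.0112
t 27.05 pos [0.52   0.0778 0.1583] th 0.05 gap 0.0112 F [ 0.2  1.  -0.2] tilt -0.99998 q [-0.24  0.54  0.07  1.9  -0.06  0.69 -1.7 ] n 6
[-0.0104, 0.0543, 0.0006, 0.0002]
[-0.0104, 0.0543, 0.0006, 0.0002]
[-0.0104, 0.0543, 0.0006, 0.0002]
[-0.0104, 0.0543, 0.0006, 0.0002]
[-0.0104, 0.0543, 0.0006, 0.0002]
[-0.0103, 0.0543, 0.0006, 0.0002]
230 156 4.9
```

View pics/s17.png

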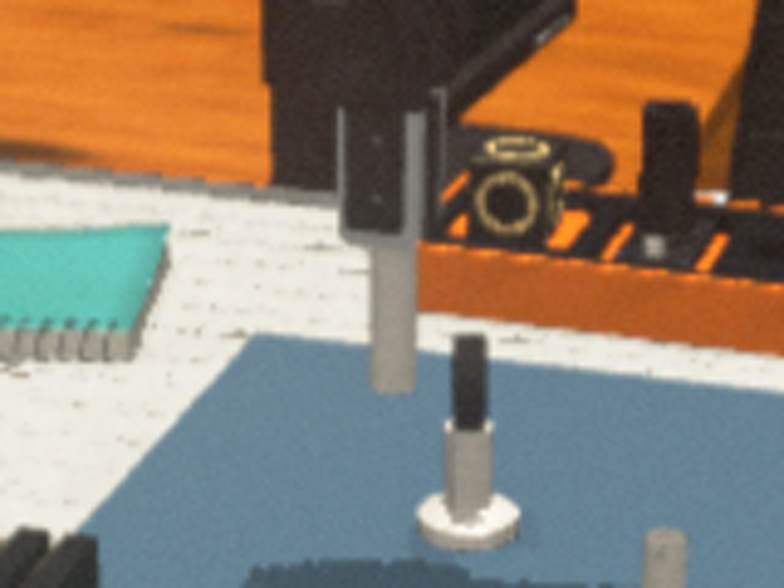

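```bash
python3 -m inch '[-1,-0.0103,0.0543,0,0, -1,-0.0103,0.0543,0,0, -1,-0.0103,0.0543,0,0, -1,-0.0103,0.0543,0,0, -1,-0.0103,0.0543,0,0]'; python3 -m inch '[-1,-0.0103,0.0543,0,0, -1,0,0,0,0, -1,0,0,0,0,-1,0,0,0.03,0]';python3 plan.py .4585 -.2485 .1 0
```

```text
time_s: 27.72
tcp_pos: [0.4659, -0.1952, 0.1545]
eef_rot: [1.0, 0.001, -0.001, -0.001]
force: [1.2, -0.3, -0.9]
finger_gap: 0.0105
time_s: 28.22
tcp_pos: [0.4591, -0.2467, 0.1267]
eef_rot: [1.0, 0.002, 0.002, 0.0]
force: [0.3, -0.3, -1.4]
finger_gap: 0.0112
t 28.23 pos [ 0.4591 -0.2467  0.1267] th 0.24 gap 0.0112 F [ 0.3 -0.3 -1.4] tilt -0.99999 q [ 0.43  0.59  0.04  1.94 -0.04  0.61 -1.08] n 1
[-0.0006, 0.0018, 0.0267, 0.0042]
```

```bash
python3 -m inch '[-1,-0.0005,0.001,0.022,0, -1,0,0,0,0, -1,0,0,0,0]';python3 plan.py .4585 -.2485 .078 0; python3 pic.py side s18 .458 -.25 .05 80; python3 pic.py top t18 .458 -.25 .05 80
```

```text
time_s: 28.6
tcp_pos: [0.4573, -0.2481, 0.1044]
eef_rot: [1.0, 0.002, 0.0, -0.0]
force: [-0.3, 0.1, -0.5]
finger_gap: 0.0111
t 28.6 pos [ 0.4573 -0.2481  0.1044] th 0.17 gap 0.0111 F [-0.3  0.1 -0.5] tilt -1.0 q [ 0.43  0.62  0.04  1.96 -0.04  0.56 -1.07] n 1
[0.0012, 0.0004, 0.0264, 0.003]
310 134 4.9
357 199 4.9
```

View pics/s18.png

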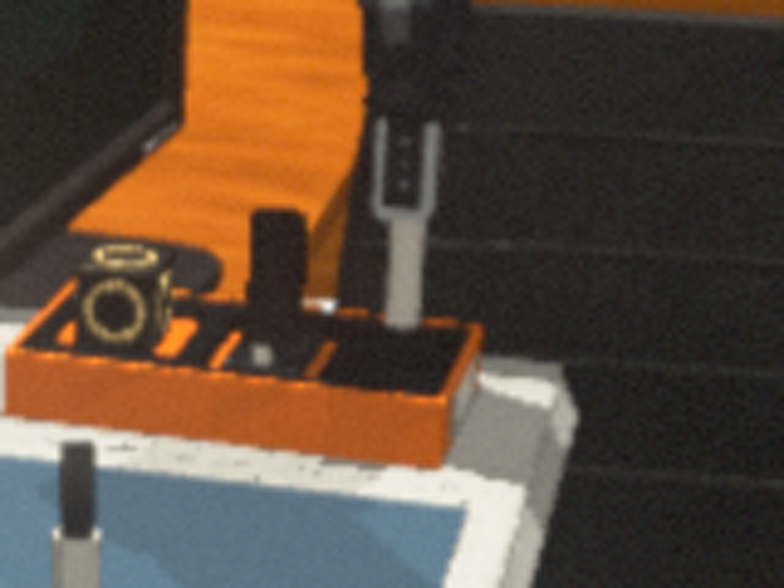

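View pics/t18.png

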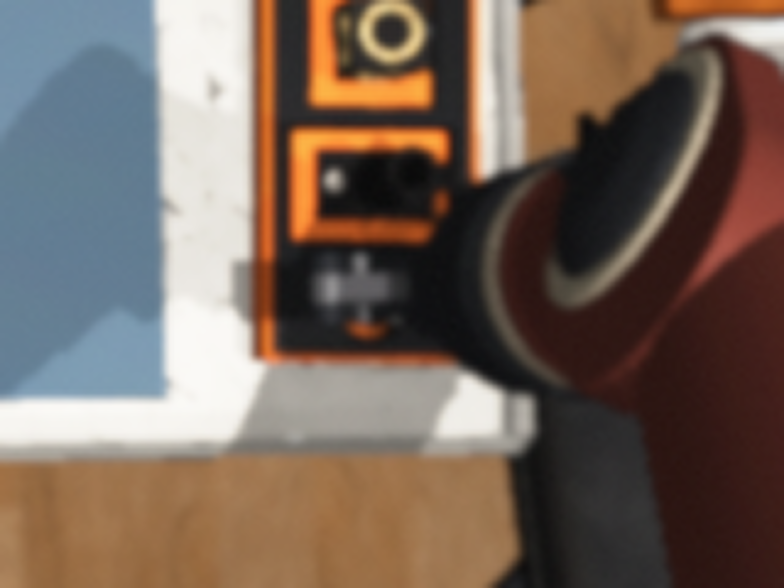

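```bash
python3 - <<'E'
from m import *
s=load("s18.npz")
o=(np.array([404,322])/4.9+[310,134]); print(o, proj(s,[[.4585,-.249,.039],[.4573,-.2481,.039]]))
P=cloud(s); v,u=int(134+280/4.9),int(310+404/4.9); print(P[v-2:v+6:2,u].round(4))
E
python3 -m inch '[-1,0.001,0.0005,0.015,0, -1,0,0,0.003,0, -1,0,0,0,0, -1,0,0,0,0]';python3 plan.py .4585 -.2485 .078 0
```

```text
[392.44897959 199.71428571] [[390.08124679 200.06489599]
 [390.64866465 200.28404268]]
[[ 0.4552 -0.2411  0.0634]
 [ 0.455  -0.2415  0.0595]
 [ 0.4548 -0.2417  0.0556]
 [ 0.455  -0.2448  0.0506]]
time_s: 29.2
tcp_pos: [0.4576, -0.2499, 0.0861]
eef_rot: [1.0, 0.0, 0.0, 0.0]
force: [1.1, 0.4, -0.4]
finger_gap: 0.0107
t 29.2 pos [ 0.4576 -0.2499  0.0861] th 0.04 gap 0.0107 F [ 1.1  0.4 -0.4] tilt -1.0 q [ 0.44  0.65  0.03  1.96 -0.04  0.52 -1.07] n 1
[0.0009, -0.0014, 0.0081, 0.0006]
```

```bash
python3 -m inch '[-1,0.001,-0.001,0.005,0, -1,0,0,0.002,0, -1,0,0,0,0, -1,0,0,0,0]';python3 plan.py .4585 -.2485 .0774 0;python3 -m inch '[-1,0,0,0.001,0, -1,0,0,0.001,0, -1,0,0,0,0]';python3 plan.py .4585 -.2485 .0774 0
```

```text
time_s: 29.7
tcp_pos: [0.4585, -0.2488, 0.079]
eef_rot: [1.0, 0.0, 0.0, 0.0]
force: [-0.1, 0.2, -1.7]
finger_gap: 0.0109
t 29.7 pos [ 0.4585 -0.2488  0.079 ] th 0.04 gap 0.0109 F [-0.1  0.2 -1.7] tilt -1.0 q [ 0.43  0.67  0.03  1.97 -0.04  0.51 -1.07] n 1
[-0.0, -0.0003, 0.0016, 0.0008]
time_s: 30.08
tcp_pos: [0.4587, -0.2489, 0.0775]
eef_rot: [1.0, 0.0, 0.0, 0.0]
force: [-1.8, -0.3, 4.7]
finger_gap: 0.0108
t 30.07 pos [ 0.4587 -0.2489  0.0775] th 0.04 gap 0.0108 F [-1.8 -0.3  4.7] tilt -1.0 q [ 0.43  0.67  0.03  1.97 -0.04  0.5  -1.07] n 1
[-0.0002, -0.0004, 0.0001, 0.0008]
```

Contact on the floor at the expected height. Release gently, rise and retreat for a clear view.

```bash
python3 -m inch '[-0.4,0,0,0,0, -0.4,0,0,0,0, -0.4,0,0,0,0, -0.4,0,0,-0.03,0, -0.4,0,0,-0.05,0]';python3 -m inch '[-0.4,0,0.02,-0.05,0, -0.4,-0.01,0.06,-0.01,0, -0.4,-0.02,0.055,0,0, -0.4,-0.02,0.055,0,0, -0.4,-0.02,0.055,0,0]';python3 plan.py .4 -.5 .25 k; python3 -m inch '[-0.4,-0.02,0.055,0,0, -0.4,-0.02,0.055,0,0, -0.4,0,0,0,0]'; python3 pic.py side s19 .506 -.25 .05 90; python3 pic.py top t19 .506 -.02 .03 150
```

```text
time_s: 30.7
tcp_pos: [0.4574, -0.2482, 0.1564]
eef_rot: [1.0, 0.0, -0.002, -0.001]
force: [0.9, -0.3, -0.6]
finger_gap: 0.0254
time_s: 31.32
tcp_pos: [0.3879, -0.4954, 0.2169]
eef_rot: [1.0, 0.001, 0.0, -0.0]
force: [1.4, 0.2, 0.3]
finger_gap: 0.0255
t 31.32 pos [ 0.3879 -0.4954  0.2169] th 0.06 gap 0.0255 F [1.4 0.2 0.3] tilt -1.0 q [ 0.84  0.62  0.06  1.54 -0.04  0.99 -0.66] n 1
[0.0121, 0.0047, -0.0331, 0.0]
time_s: 31.7
tcp_pos: [0.3426, -0.6091, 0.2156]
eef_rot: [1.0, -0.004, -0.002, 0.001]
force: [-0.5, 0.5, 0.1]
finger_gap: 0.0254
275 124 4.355555555555556
169 125 2.6133333333333333
```

View pics/s19.png

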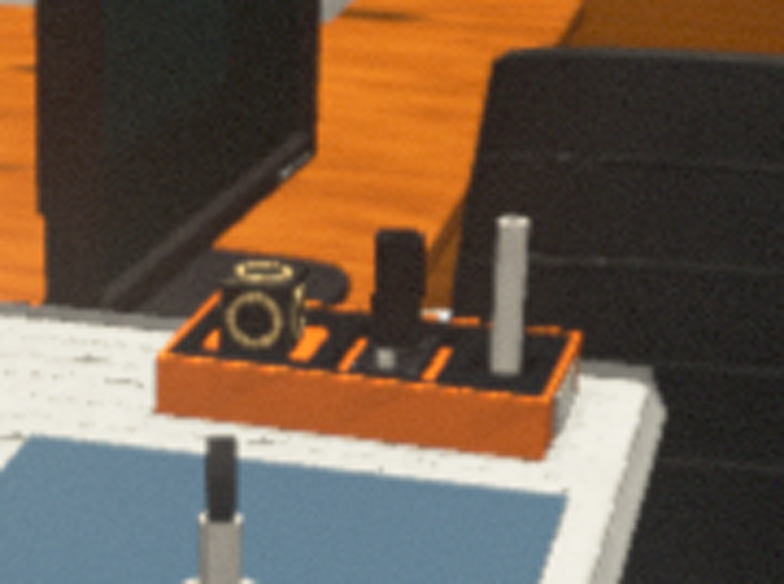

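View pics/t19.png

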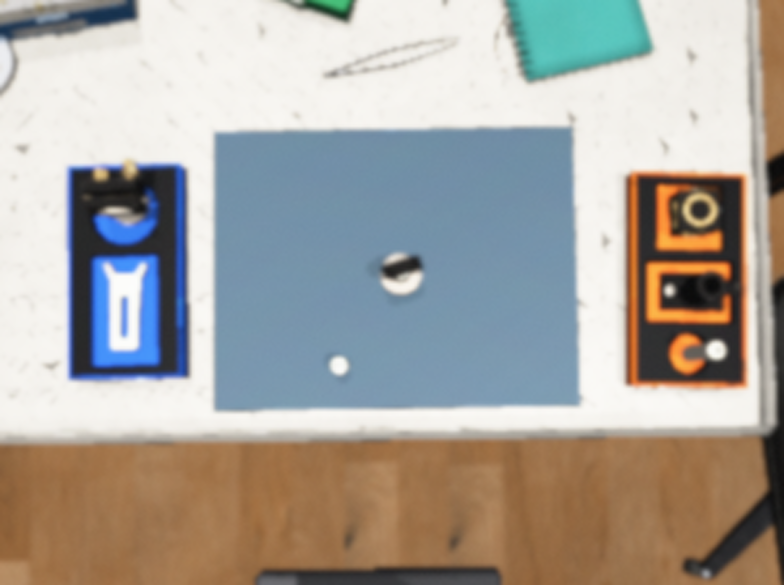

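Run:
```python
from m import *
t=load("t19.npz"); C=cloud(t)
for n,c,r,lo,hi in (("mm",(.575,.19),.035,.075,.1),("fork",(.498,.189),.045,.026,.04),("cube",(.564,-.25),.03,.045,.07),("hold",(.506,-.25),.016,.068,.09),("post",(.4585,-.249),.015,.075,.1),("lens",(.522,-.025),.03,.055,.08),("short",(.453,.024),.02,.02,.04)):
    m=(np.hypot(C[...,0]-c[0],C[...,1]-c[1])<r)&(C[...,2]>lo)&(C[...,2]<hi); P=C[m]; 
    rc=cv2.minAreaRect((P[:,:2]*1000).astype(np.float32)); print(n,len(P),P.mean(0).round(4),"medz",np.median(P[:,2]).round(4),np.percentile(P[:,2],[5,95]).round(3),np.round(rc[0],1),np.round(rc[1],1),round(rc[2],1))
print(manip.observe()["time_s"])
```

```text
mm 273 [0.5815 0.184  0.0825] medz 0.083 [0.077 0.086] [585.5 186.7] [36.1 40.1] 2.3
fork 504 [0.4999 0.1877 0.0286] medz 0.0283 [0.026 0.032] [499.2 188. ] [88.5 85.6] 67.5
cube 295 [ 0.5652 -0.25    0.0528] medz 0.0532 [0.048 0.056] [ 565.1 -250.7] [33.8 33.5] 89.4
hold 88 [ 0.5065 -0.2517  0.0751] medz 0.0754 [0.07  0.078] [ 506.  -252.3] [23.2 22.5] 43.7
post 46 [ 0.458  -0.2497  0.0847] medz 0.0858 [0.078 0.089] [ 457.6 -250.2] [13.  11.2] 52.2
lens 79 [ 0.5249 -0.0243  0.0643] medz 0.0647 [0.059 0.068] [525.1 -24.6] [ 9.8 29.4] 15.6
short 32 [0.4531 0.0238 0.0308] medz 0.0313 [0.025 0.034] [452.8  23.9] [12.1 10.1] 89.8
31.8
```

```bash
python3 -c "
from cell import manip
print(manip.finish_job())"
```

```text
the job is handed in; nothing more can be done
None
```

Both kits are made up and the job is handed in at about 31.8 s of the 96 s allowed. I placed the parts in the order you listed them: mirror mount, fork, cube, post holder, long post.

**Seating:** each part touched down with about 4–5 N at the height worked out from its cut-out floor. The last top-view depths agree to about 1–2 mm:

| Part | Measured top (mm) | Expected top (mm) |
|---|---|---|
| Mirror mount | 83.0 | 84 |
| Fork | 28.3 | 30 |
| Cube | 53.2 | 54 |
| Post holder | 75.4 | 76 |
| Long post | 85.8 | 87 |

In the last pictures the fork lies flat and the other four stand upright in their cut-outs. The lens mount and the short post are standing where they were.

**What did not quite agree:**
- **Camera offset:** the two cameras differ by about 2 mm, within their stated calibration.
- **Mirror mount:** the side view shows its pedestal a few mm off-centre in its hole, although its touchdown and top heights fit the floor.
- **Fork:** its depth patch included some of the tray rim, so its outline in that last check means little. I relied on the picture and the touchdown height.
- **Post holder:** the gripper closed to 21 mm on the 24 mm column, but it held firmly and upright.

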